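# Load and seal the leak-test pot

## Robot

A 6-joint arm with a two-finger parallel gripper is mounted at the origin on the work surface. World frame = base frame: x ahead of the robot, y to its left, z up, the work surface at z = 0. Lengths are in m, angles in degrees, forces in N, time in s.
With the tool pointing down it reaches from about 0.25 to 0.8 m from the base axis. Payload 8.5 kg.
Tool frame: the origin (TCP) lies at the very end of the fingers, on their centre line; the grasp point (between the pads) lies 19 mm behind it; z points along the fingers, x is the direction in which the jaws open and shut, and the axes are right-handed (so a half turn about z gives the same grasp; the last joint's range is limited). The gripper opens to 85 mm and grips with 20 to 120 N. Pads are 22 mm wide; open, the fingers measure 114 mm over their backs; the gripper's body (76 mm by 85 mm) begins 54 mm behind the grasp point. The pads swing forward as they close: fully open they stand 13 mm farther back than shut.
Start: joints at [0, 13.648, -0.773, 75.585, 0, 90], TCP at [0.525, -0, 0.231] pointing down, gripper open.
Joint ranges: [-152.45, 152.45], [-59.26, 108.67], [-65.41, 83.53], [-104.44, 129.93], [-82.83, 76.93], [-180, 180]. Speed limits (degrees/s): [127.2, 127.2, 159.86, 180, 180, 180].

## Interface

Orientations are given as a 3x3 rotation matrix whose columns are the frame's x, y, z axes.
In Python, from rig import ctrl gives the robot as it stands. The module is installed in compiled form; this text tells all that it offers.
- The arm moves only by the tool apply_moves, never from a script. Its argument "increments" is a list of rows, each a list of 7 numbers: the shift along the tool's x, y, z in m, then the turn, a rotation vector about the tool's x, y, z in rad, then the gripper command: -1 is shut, 1 is fully open, values between are in proportion. In form: [[x, y, z, ax, ay, az, jaw], ...]. A call has 1 to 10 rows; each row shifts and turns the pose as measured when the row begins, along the tool's axes as they then stand; what a row does not reach is not made up. A row lasts 1/8 s, in which the tool goes at most 62.5 mm and 10.7 degrees, less where a joint would pass 70% of its speed; a pose out of reach is approached as far as the arm can. A call is refused whole if a number of a shift passes 0.0625 or a number of a turn 0.188, either way. A call with a gripper value outside its range is refused whole. The fingers move at their own pace and stop on an object; "newtons" is the grip in N (left out, the last holds). Time passes only in rows, so rows that do not move let the fingers close. It gives the time, the measured TCP pose, the force and the opening at its end, in the units of the state.
- ctrl.observe(): the state, without advancing time (a new reading comes with each control period).
- ctrl.read_camera(name): name is "scene" or "side" or "wrist"; returns a dict with "pixels" (400x640x3 uint8, blue, green, red), "range_z" (400x640 float32, m along the optical axis (not along the pixel's ray), 0 where there is no reading), "K" (3x3 intrinsics, pixels), "k1" (the pictures are not rectified: a ray, as slopes to the right and down, at radius r is drawn at 1 + k1 r^2 times it, then the intrinsics apply), "T" (4x4, takes a point from camera to world coordinates). Camera axes: x right, y up, looking along -z (the intrinsics and any distortion apply to the point x, -y, -z); pixel columns grow to the right and rows downward; lengths in m; the calibration is good to about 2 mm. A picture is of the moment at which its call begins.
- ctrl.finish_job(): hands the job in, once; it reports no verdict.
Trained networks look in the newest picture that a camera, given by its name, has taken for a name from the list of things; names that differ only in an ending like _2 or _b are one class to them, and where a whole thing is asked for, a point or a joint stands for the part that bears it (a point fixed in the world has none). Each returns a list of dicts, best first, with "p" (0 to 1); they miss things now and then, are a little off and sometimes report something else, mostly with a low value. They report only what shows in the picture. A call takes as long as a camera call.
- ctrl.recognise(camera, target): "extent" ([left, top, width, height] in pixels, round what is visible of it).
- ctrl.tip_of(camera, target): "pixel" ([column, row] in pixels: a listed point, or the origin of a listed thing).
The state is a dict: "time": time; "q": joint angles; "qd": joint speeds; "tau": joint torques, N m; "tcp_pos": TCP position; "orientation": TCP orientation; "ft_force": force on the tool from outside, world axes, zero at the start; "ft_torque": the same for the moment, N m; "grip_width": opening from 0.0 (shut) to 1.0 (fully open).
Only numpy, scipy, OpenCV 4.12 (cv2) and the standard library are available. Lean on these libraries where they do the work, as an engineer would, in place of code of your own. Each camera call takes 0.05 s, during which the arm holds its last target. There are 200 camera calls.

## Task

Load and seal the leak-test pot: stand every brass valve insert that is on the table upright on the floor of the pot, then swing the lid round on its arm until the arm rests fully home in its catch. Fit the click wrench on the square head of the lid screw and turn it clockwise until it clicks, stop at once so that the screw is not over-tightened, and lay the wrench back flat on its rubber mat. Leave the handset, the black cap and the carton where they are.

Things in the scene. Friction and masses are not known exactly. Their poses are not given: they have to be found in the camera images.
- pot: Fixed steel leak-test pot on a base plate (165 x 255 x 12 mm). Origin: on the table under the pot's centre; z up, x away from the robot, y left, within 0.2 rad. Pot: outside radius 70, inside radius 64, rim 68 mm above the table. Lid pivot post (radius 16 mm) at y -96 mm. Gauge and cock on the far side, x 68 to 110 mm, 106 mm high.
- pot_floor (a point): Centre of the pot's flat inside floor, 30 mm above the table and 38 mm below the rim; axes as pot.
- catch (a point): Middle of the catch, 94 mm above the table, where the arm's free end lies when home; axes as pot. A steel post with a lip over the arm: in the pot's frame y 91 to 115 mm, x -13 to 27 mm, 110 mm high, open towards -x, where the arm comes in.
- lid_arm (a joint): Swing of the blue lid arm about its upright pivot, rad: 0 = fully home in the catch (a stop), growing anticlockwise seen from above as the lid opens towards the robot; 2.5 = other stop. Starts between 1.9 and 2.3. Stiff (about 0.3 N m of friction), stays where it is left.
- lid_pivot (a point): On the arm's pivot axis, at the arm's top, 102 mm above the table. Turns with the arm; its y axis runs along the arm from pivot to free end (210 mm). Arm 24 mm wide, 16 mm thick. Round steel lid (radius 73 mm, 70 to 82 mm above the table) hangs under it, centred 96 mm from the pivot; the screw is on that centre.
- lid_knob (a point): Middle of the upright black knob by which the arm is swung: 22 mm diameter, 38 mm tall, standing on the arm 158 mm from the pivot; its top is 19 mm above this point. Axes as lid_pivot.
- lid_screw (a joint): Angle of the lid screw, rad, growing clockwise seen from above (tightening). Starts between 0 and 0.3. It resists with some 0.6 N m at first, more as it turns, and reaches the wrench's click torque (1 N m) near 0.55; it stays where it is left. Above 0.72 it is over-tightened.
- screw_head (a point): Centre of the top face of the screw's square head: 24 x 24 mm, its sides parallel to this point's x and y axes (which turn with the screw). The head is 18 mm tall; its top is 20 mm above the brass washer and 23 mm above the lid arm. At screw angle 0 its x axis is 0.35 rad anticlockwise of lid_pivot's x axis.
- wrench: Click torque wrench, 0.38 kg, 225 mm long. Origin: jaw centre, at the flat underside; x points out of the jaw's open end, the handle runs to -x, z up. A steel bar (16 mm thick) from x -25 to -91 mm, then the black handle, 26 mm wide, 24 mm tall (z 0 to 24 mm), from x -90 to -200 mm. Balance point near x -100 mm.
- wrench_grip (a point): Middle of the place to grip the handle, at x -130 mm, z 12 mm of wrench; axes as wrench.
- wrench_jaw (a point): Centre of the open jaw at its underside, on the wrench's steel head (x out of the open end). Jaw 14 mm tall, 27 mm between its two flat cheeks, closed by a wall 14.5 mm behind this point, open in front; 47 mm wide outside.
- wrench_head (a joint): Break-over of the wrench's head against its handle about the jaw's upright axis, rad. 0 = straight, held by a spring. When the tightening torque (handle clockwise from above) reaches 1 N m it gives way with a click to 0.12 (a stop), the torque falling to 0.4 N m; turning on past the stop turns the screw further. It snaps back to 0 when relieved.
- tool_mat: Fixed black rubber mat for the wrench, 270 x 120 x 4 mm; origin under its centre, x along its length. The wrench starts on it, roughly along it.
- valve1: Brass valve insert, 0.11 kg, may be absent; stands upright. Origin: centre of its underside, z up. Round foot 34 mm in diameter and 10 mm tall, on it a round stem 16 mm in diameter, top 32 mm above the underside.
- valve2: Brass valve insert, 0.11 kg, may be absent; stands upright. Origin: centre of its underside, z up. Round foot 34 mm in diameter and 10 mm tall, on it a round stem 16 mm in diameter, top 32 mm above the underside.
- valve3: Brass valve insert, 0.11 kg, may be absent; stands upright. Origin: centre of its underside, z up. Round foot 34 mm in diameter and 10 mm tall, on it a round stem 16 mm in diameter, top 32 mm above the underside.
- valve4: Brass valve insert, 0.11 kg, may be absent; stands upright. Origin: centre of its underside, z up. Round foot 34 mm in diameter and 10 mm tall, on it a round stem 16 mm in diameter, top 32 mm above the underside.
- handset: Bystander: white handset, 125 x 62 x 28 mm, lying on the table; origin under its centre, x along its length. Leave alone.
- lens_cap: Bystander: black plastic cap, 42 mm in diameter, 30 mm tall; origin under its centre. Leave alone.
- carton: Bystander: small open blue carton, 150 x 110 x 55 mm with a flap standing up behind it; origin under its centre. Leave alone.

How it is judged (in metres and radians):
On the way, in this order (a step that is already met when the one before it is completed fails the run):
1. every valve insert present stands upright on the pot's floor, let go (horizontal distance between each of valve1, valve2, valve3, valve4 and pot_floor below 0.05 m and z of valve1 in the frame of pot_floor between -0.006 and 0.006 m and angle between each of valve1, valve2, valve3, valve4's own z axis and vertical below 0.12 rad and linear speed of each of valve1, valve2, valve3, valve4 below 0.03 m/s and z of valve2 in the frame of pot_floor between -0.006 and 0.006 m and z of valve3 in the frame of pot_floor between -0.006 and 0.006 m and z of valve4 in the frame of pot_floor between -0.006 and 0.006 m and contact force between the fingers and valve1 below 0.3 N and contact force between the fingers and valve2 below 0.3 N and contact force between the fingers and valve3 below 0.3 N and contact force between the fingers and valve4 below 0.3 N), for 0.3 s.
2. the lid arm rests home in its catch (value of joint lid_arm below 0.05 rad), for 0.3 s.
3. the wrench, on the screw head, has broken over with the screw tight (value of joint lid_arm below 0.05 rad and value of joint wrench_head above 0.06 rad and value of joint lid_screw above 0.45 rad and horizontal distance between wrench_jaw and screw_head below 0.008 m), for 0.02 s.
At the end, for the whole second after the job is handed in: Every valve insert present stands upright on the pot's floor, within 50 mm of its centre; the lid arm is home (below 0.05 rad); the screw is tightened to the click (0.45 to 0.72 rad); the wrench lies flat and still, its grip over the mat, its head straight (horizontal distance between each of valve1, valve2, valve3, valve4 and pot_floor below 0.05 m and z of valve1 in the frame of pot_floor between -0.006 and 0.006 m and angle between each of valve1, valve2, valve3, valve4, wrench's own z axis and vertical below 0.12 rad and linear speed of each of valve1, valve2, valve3, valve4 below 0.03 m/s and z of valve2 in the frame of pot_floor between -0.006 and 0.006 m and z of valve3 in the frame of pot_floor between -0.006 and 0.006 m and z of valve4 in the frame of pot_floor between -0.006 and 0.006 m and value of joint lid_arm below 0.05 rad and value of joint lid_screw between 0.45 and 0.72 rad and value of joint wrench_head below 0.03 rad and x of wrench_grip in the frame of tool_mat between -0.135 and 0.135 m and y of wrench_grip in the frame of tool_mat between -0.06 and 0.06 m and z of wrench_grip in the frame of tool_mat below 0.024 m and linear speed of wrench below 0.02 m/s); the robot touches nothing.
It fails at once if the lid screw is over-tightened (turned past 0.72 rad) (value of joint lid_screw above 0.72 rad).
It fails at once if the white handset is moved more than 25 mm (distance of handset from where it was at the start of the episode above 0.025 m).
It fails at once if the black cap is moved more than 25 mm (distance of lens_cap from where it was at the start of the episode above 0.025 m).
It fails at once if the small carton is moved more than 25 mm (distance of carton from where it was at the start of the episode above 0.025 m).
Of valve1, valve2, valve3, valve4 only 2 to 4 are there at a start; the rules pass over those that are not, and their reading is None.
At some moment in a run one of valve1, valve2, valve3, valve4 may be knocked a few centimetres aside while the robot is not near it.
It also fails if it takes over 192 s, if anything falls off the work surface, if the arm or the gripper's body presses on something with over 40 N, if the wrist force passes 120 N, or if a joint passes its speed limit or range.

## Working session

There is one attempt and no reset: what is moved stays moved. The work goes in short steps, Python scripts to look and compute and a tool call to move; the robot and the scene stay as the last step left them, time stands still between calls to the robot, and variables do not carry over. Pictures are saved under pics/ and viewed, about 12 in all and at most 16, crops included, and the job is handed in when it is done.

Besides the shell and the picture viewer there is one more tool, called after "Request:" by a JSON object that holds its "name" and its "arguments", one argument or row to a line. apply_moves: Moves the arm, as the interface text tells. Its arguments: {"type":"object","properties":{"increments":{"type":"array"},"newtons":{"type":"number"}},"required":["increments"]}

```bash
mkdir -p pics
cat > h.py <<'E'
import numpy as np, cv2
from rig import ctrl
def ray(c,u,v):
    K=c["K"]; x=(u-K[0,2])/K[0,0]; y=(v-K[1,2])/K[1,1]
    a,b=x,y
    for _ in range(20):
        f=1+c["k1"]*(a*a+b*b); a,b=x/f,y/f
    T=c["T"]; return T[:3,3], T[:3,:3]@np.array([a,-b,-1.])
def at_z(c,u,v,z):
    o,d=ray(c,u,v); return o+d*(z-o[2])/d[2]
def at_d(c,u,v):
    r=c["range_z"][int(round(v)),int(round(u))]; o,d=ray(c,u,v); return o+d*r
def proj(c,p):
    T=c["T"]; q=T[:3,:3].T@(np.array(p)-T[:3,3]); a,b=q[0]/-q[2],-q[1]/-q[2]
    f=1+c["k1"]*(a*a+b*b); K=c["K"]; return K[0,0]*a*f+K[0,2],K[1,1]*b*f+K[1,2]
def cloud(c):
    h,w=c["range_z"].shape; v,u=np.mgrid[0:h,0:w]; K=c["K"]
    x=(u-K[0,2])/K[0,0]; y=(v-K[1,2])/K[1,1]; a,b=x.copy(),y.copy()
    for _ in range(20):
        f=1+c["k1"]*(a*a+b*b); a,b=x/f,y/f
    r=c["range_z"]; P=np.stack([a*r,-b*r,-r],-1)@c["T"][:3,:3].T+c["T"][:3,3]; P[r==0]=np.nan; return P
E
python3 - <<'E'
from h import *
np.set_printoptions(precision=4,suppress=True)
print(ctrl.observe())
for n in ["scene","side","wrist"]:
    c=ctrl.read_camera(n); cv2.imwrite(f"pics/a_{n}.png",c["pixels"]); print(n,c["T"][:3,3],c["K"][0,0],c["k1"])
    for t,z in [("pot",0),("pot_floor",.03),("catch",.094),("lid_pivot",.102),("lid_knob",None),("screw_head",.125),("wrench",.004),("wrench_grip",.016),("wrench_jaw",.004),("tool_mat",0.0),("valve1",0),("handset",0),("lens_cap",0),("carton",0)]:
        for r in ctrl.tip_of(n,t)[:5]:
            u,v=r["pixel"]
            if r["p"]>.2: print(t,round(r["p"],2),np.round([u,v]),at_z(c,u,v,.121 if z is None else z)[:2])
    for r in ctrl.recognise(n,"valve1"): print("  box",r)
E
```

```text
{'time': 0.0, 'q': array([-0.0007, 13.6803, -0.8165, 75.5821,  0.0003, 90.0002]), 'qd': array([0.0024, 0.1111, 0.0481, 0.0448, 0.0199, 0.0459]), 'tau': array([  0.0013, -53.879 ,  34.6437,   0.0184,   0.0002,   0.0001]), 'tcp_pos': array([ 0.5246, -0.    ,  0.2307]), 'orientation': array([[ 1.    , -0.    , -0.0014],
       [-0.    , -1.    ,  0.    ],
       [-0.0014, -0.    , -1.    ]]), 'ft_force': array([ 0.0993, -0.2716, -1.1066]), 'ft_torque': array([-0.0216, -0.0092,  0.0104]), 'grip_width': 0.9969852129815269}
scene [ 1.2023 -0.4267  1.2071] 518.2202269633212 -0.17095989532089204
pot 0.55 [340. 226.] [0.6077 0.0274]
pot_floor 0.62 [344. 220.] [0.612  0.0357]
catch 0.95 [374. 186.] [0.5973 0.1401]
catch 0.56 [254. 208.] [ 0.4905 -0.1667]
lid_pivot 0.57 [398. 138.] [0.5008 0.293 ]
lid_knob 0.86 [255. 211.] [ 0.5171 -0.1751]
screw_head 0.55 [279. 210.] [ 0.549  -0.1244]
wrench 0.91 [425. 161.] [0.5551 0.3706]
wrench_grip 0.97 [396. 131.] [0.4194 0.3622]
wrench_jaw 0.51 [422. 162.] [0.552  0.3583]
tool_mat 0.97 [399. 138.] [0.4367 0.3621]
tool_mat 0.37 [316. 226.] [ 0.5743 -0.027
[... 1155 characters left out ...]
[271. 297.] [ 0.3482 -0.2165]
lens_cap 0.42 [324. 154.] [0.6722 0.3363]
carton 0.68 [435. 268.] [ 0.736  -0.2549]
  box {'extent': [320.3, 316.1, 17.4, 23.8], 'p': 0.68}
  box {'extent': [348.6, 309.7, 17.3, 14.3], 'p': 0.53}
  box {'extent': [217.7, 144.2, 71.7, 24.9], 'p': 0.31}
wrist [0.5252 0.0744 0.3737] 318.37966156794465 -0.016119960438009614
pot 0.97 [388. 134.] [0.607  0.0383]
pot_floor 0.89 [393. 138.] [0.6061 0.0362]
catch 0.91 [406.  18.] [0.5945 0.1369]
lid_pivot 0.66 [421. 249.] [ 0.6227 -0.0585]
lid_knob 0.98 [302. 358.] [ 0.5091 -0.1675]
screw_head 0.81 [352. 326.] [ 0.5568 -0.1262]
wrench 0.38 [393. 138.] [0.6123 0.0334]
  box {'extent': [332.8, 301.2, 35.9, 37.2], 'p': 0.2}
```

Run:
```python
from h import *
import cv2
a=cv2.imread("pics/a_scene.png"); b=cv2.imread("pics/a_side.png")
a=a[100:360,150:480]; b=b[110:360,200:480]
cv2.imwrite("pics/a1.png",cv2.resize(a,None,fx=2.3,fy=2.3)); cv2.imwrite("pics/a2.png",cv2.resize(b,None,fx=2.4,fy=2.4))
```

```text
(no output)
```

View pics/a1.png

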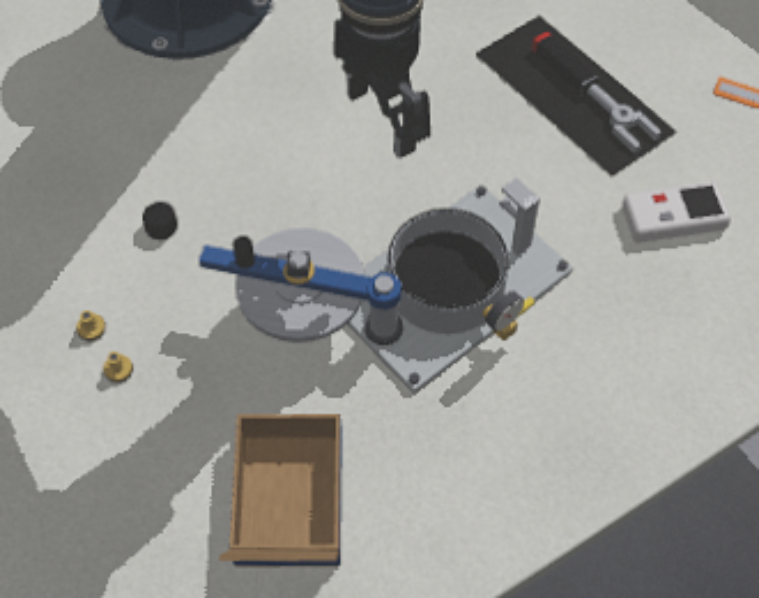

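View pics/a2.png

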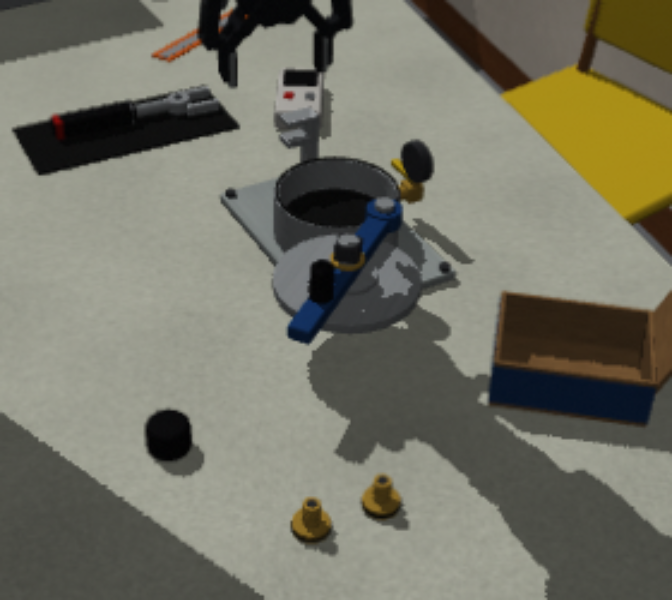

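The pictures show two brass valves (at about (188,244) and (204,263) in the scene view), the lid arm open over −y, and the pot, wrench, mat, cap, handset and carton all standing clear. I'll move so the wrist camera sees the valves.

Request:
{"name": "apply_moves", "arguments": {
  "increments": [
    [-0.01, 0.06, 0, 0, 0, 0, 1],
    [-0.01, 0.06, 0, 0, 0, 0, 1],
    [-0.01, 0.06, 0, 0, 0, 0, 1],
    [-0.01, 0.06, 0, 0, 0, 0, 1],
    [-0.01, 0.06, 0, 0, 0, 0, 1],
    [0, 0, 0, 0, 0, 0, 1]
  ]
}}

```text
time: 3.15
tcp_pos: [0.4754, -0.3082, 0.231]
orientation: [[1.0, 0.005, 0.002], [0.005, -1.0, -0.001], [0.002, 0.001, -1.0]]
ft_force: [-0.1, -0.0, -0.4]
grip_width: 1.005
```

Run:
```python
from h import *
np.set_printoptions(precision=4,suppress=True)
s=ctrl.observe(); print(s["time"],s["tcp_pos"],s["orientation"].tolist())
c=ctrl.read_camera("wrist"); cv2.imwrite("pics/b.png",c["pixels"]); print(c["T"])
P=cloud(c)
for t,z in [("valve1",0),("lid_knob",.121),("screw_head",.125),("lid_pivot",.102),("lens_cap",0)]:
    for r in ctrl.tip_of("wrist",t)[:6]:
        u,v=r["pixel"]
        if r["p"]>.2: print(t,round(r["p"],2),np.round([u,v]),at_z(c,u,v,z)[:2], at_d(c,u,v))
# depth clusters 6..40mm
m=((P[...,2]>.006)&(P[...,2]<.045)).astype(np.uint8)
n,l,st,ce=cv2.connectedComponentsWithStats(m)
for i in range(1,n):
    if st[i,4]>60:
        Q=P[l==i]; top=Q[Q[:,2]>.022]
        print(st[i],Q.min(0),Q.max(0),np.median(top,0) if len(top) else None,len(top))
```

```text
3.15 [ 0.4754 -0.3082  0.231 ] [[0.9999871585657119, 0.0045895011954726695, 0.0021492283384395862], [0.004590879130917797, -0.9999892592038039, -0.0006366363428884813], [0.0021462834107592544, 0.0006464950150912208, -0.9999974877527025]]
[[ 1.     -0.0028 -0.0037  0.4749]
 [ 0.0038  0.9553  0.2957 -0.2336]
 [ 0.0027 -0.2957  0.9553  0.3734]
 [ 0.      0.      0.      1.    ]]
valve1 0.74 [339. 192.] [ 0.5025 -0.3396] [ 0.5011 -0.3339  0.02  ]
lid_knob 0.92 [370.   4.] [ 0.5121 -0.1686] [ 0.5093 -0.1735  0.14  ]
screw_head 0.69 [202.  77.] [ 0.391  -0.2172] [ 0.359  -0.211   0.0303]
lens_cap 0.6 [202.  78.] [ 0.3488 -0.2103] [ 0.3591 -0.2122  0.0306]
[ 471   28  119  176 2884] [ 0.6479 -0.3397  0.006 ] [ 0.7782 -0.1651  0.045 ] [ 0.6847 -0.2325  0.034 ] 1834
[ 556   39   84  158 4338] [ 0.7149 -0.331   0.006 ] [ 0.8306 -0.1753  0.045 ] [ 0.7883 -0.2401  0.0336] 2591
[ 174   56   47   42 1551] [ 0.3286 -0.2301  0.006 ] [ 0.3703 -0.1902  0.0323] [ 0.3511 -0.2098  0.0293] 1381
[326 181  29  28 618] [ 0.4862 -0.3581  0.006 ] [ 0.5198 -0.3246  0.0341] [ 0.5025 -0.3402  0.0318] 186
[271 185  28  28 616] [ 0.4202 -0.3625  0.006 ] [ 0.4528 -0.3294  0.0338] [ 0.4371 -0.3444  0.0318] 187
[ 53 285  48  34 885] [ 0.1532 -0.5042  0.006 ] [ 0.1847 -0.4649  0.045 ] [ 0.169  -0.4794  0.0337] 531
[ 33 326  23  20 204] [ 0.081  -0.5612  0.0095] [ 0.1356 -0.509   0.0376] [ 0.1151 -0.529   0.0347] 160
```

View pics/b.png

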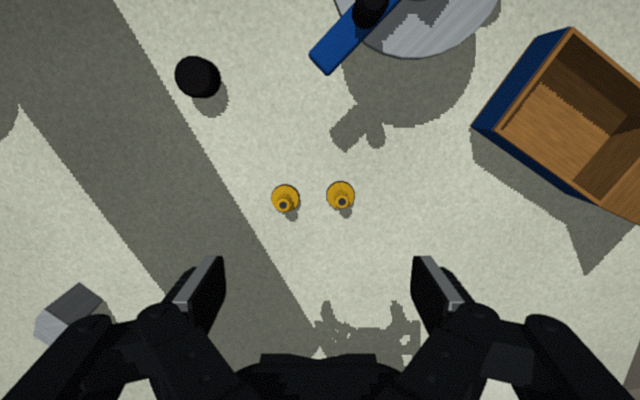

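Two valves show at pixels (285,200) and (341,196), giving (0.437,−0.344) and (0.503,−0.341). Their tops are at 32 mm, as they should be. I'll grasp the nearer one by its stem.

Request:
{"name": "apply_moves", "arguments": {
  "increments": [
    [0.028, 0.033, 0.02, 0, 0, 0, 0],
    [0, 0, 0.055, 0, 0, 0, 0],
    [0, 0, 0.055, 0, 0, 0, 0],
    [0, 0, 0.03, 0, 0, 0, 0],
    [0, 0, 0, 0, 0, 0, 0]
  ],
  "newtons": 40
}}

```text
time: 4.08
tcp_pos: [0.5111, -0.3312, 0.0703]
orientation: [[1.0, 0.022, 0.008], [0.022, -1.0, -0.003], [0.008, 0.003, -1.0]]
ft_force: [0.2, -0.3, 0.1]
grip_width: 0.499
```

Request:
{"name": "apply_moves", "arguments": {
  "increments": [
    [-0.008, 0.0096, 0.0, 0, -0.008, 0.022, 0],
    [0, 0, 0, 0, 0, 0, 0],
    [0, 0, 0, 0, 0, 0, 0]
  ]
}}

```text
time: 4.45
tcp_pos: [0.5051, -0.342, 0.0747]
orientation: [[1.0, -0.0, 0.004], [-0.0, -1.0, -0.006], [0.004, 0.006, -1.0]]
ft_force: [0.8, 0.0, 0.2]
grip_width: 0.502
```

```bash
cat > pose.py <<'E'
from h import *
import sys
from scipy.spatial.transform import Rotation as R
# usage: pose.py x y z yaw(deg of tool x axis) -> total move in tool axes
def go(x,y,z,yaw):
    s=ctrl.observe(); M=s["orientation"]; p=s["tcp_pos"]; a=np.radians(yaw)
    D=np.array([[np.cos(a),np.sin(a),0],[np.sin(a),-np.cos(a),0],[0,0,-1]])
    print("t",round(s["time"],2),"p",p.round(4),"yaw",np.degrees(np.arctan2(M[1,0],M[0,0])).round(2),"F",s["ft_force"].round(1),"T",s["ft_torque"].round(2),"g",round(s["grip_width"],3))
    print("move",(M.T@(np.array([x,y,z])-p)).round(4),"rot",R.from_matrix(M.T@D).as_rotvec().round(3),"q",s["q"].round(0))
if __name__=="__main__": go(*map(float,sys.argv[1:5]))
E
python3 pose.py .503 -.341 .012 0
python3 - <<'E'
from h import *
np.set_printoptions(precision=4,suppress=True)
c=ctrl.read_camera("wrist"); P=cloud(c)
hsv=cv2.cvtColor(c["pixels"],cv2.COLOR_BGR2HSV)
m=((P[...,2]>.006)&(P[...,2]<.045)&(hsv[...,0]<35)&(hsv[...,1]>120)&(hsv[...,2]>60)).astype(np.uint8)
n,l,st,ce=cv2.connectedComponentsWithStats(m)
for i in range(1,n):
    if st[i,4]>60:
        Q=P[l==i]; t=Q[Q[:,2]>.028]
        print(st[i],Q.min(0),Q.max(0),t.min(0),t.max(0))
E
```

```text
t 4.45 p [ 0.5051 -0.342   0.0747] yaw -0.01 F [0.8 0.  0.2] T [-0.03 -0.07 -0.04] g 0.502
move [-0.0024 -0.0013  0.0626] rot [ 0.006 -0.004 -0.   ] q [-34.  27.  -5.  58.  -0.  56.]
[ 291  188   48   48 1618] [ 0.4871 -0.357   0.006 ] [ 0.5199 -0.3248  0.0336] [ 0.495  -0.3493  0.028 ] [ 0.5108 -0.3337  0.0336]
[ 196  194   47   48 1660] [ 0.4206 -0.3619  0.0063] [ 0.4535 -0.329   0.0338] [ 0.4294 -0.3531  0.028 ] [ 0.4446 -0.3378  0.0338]
```

Request:
{"name": "apply_moves", "arguments": {
  "increments": [
    [-0.002, -0.001, 0.02, 0.006, -0.004, 0, 0],
    [0, 0, 0.02, 0, 0, 0, 0],
    [0, 0, 0.015, 0, 0, 0, 0],
    [0, 0, 0.005, 0, 0, 0, 0],
    [0, 0, 0, 0, 0, 0, 0]
  ]
}}

```text
time: 5.12
tcp_pos: [0.5026, -0.3409, 0.0106]
orientation: [[1.0, -0.0, -0.001], [-0.0, -1.0, 0.001], [-0.001, -0.001, -1.0]]
ft_force: [0.0, -0.0, -0.5]
grip_width: 0.501
```

```bash
python3 pose.py .503 -.341 .012 0
```

```text
t 5.12 p [ 0.5026 -0.3409  0.0106] yaw -0.02 F [ 0.  -0.  -0.5] T [-0.03  0.04 -0.07] g 0.501
move [ 0.0004  0.0001 -0.0014] rot [-0.001  0.001 -0.   ] q [-34.  30. -10.  50.   0.  56.]
```

Raise 3 mm, shut, then lift.

Request:
{"name": "apply_moves", "arguments": {
  "increments": [
    [0, 0, -0.003, 0, 0, 0, 0],
    [0, 0, 0, 0, 0, 0, -1],
    [0, 0, 0, 0, 0, 0, -1],
    [0, 0, 0, 0, 0, 0, -1],
    [0, 0, 0, 0, 0, 0, -1],
    [0, 0, -0.05, 0, 0, 0, -1],
    [0, 0, -0.05, 0, 0, 0, -1],
    [0, 0, -0.05, 0, 0, 0, -1],
    [0, 0, -0.04, 0, 0, 0, -1],
    [0, 0, 0, 0, 0, 0, -1]
  ]
}}

```text
time: 6.38
tcp_pos: [0.5025, -0.3408, 0.2101]
orientation: [[1.0, -0.0, -0.001], [-0.0, -1.0, 0.001], [-0.001, -0.001, -1.0]]
ft_force: [-0.0, -1.0, -2.0]
grip_width: 0.167
```

```bash
python3 pose.py .605 .0 .2 0
```

```text
t 6.38 p [ 0.5025 -0.3408  0.2101] yaw -0.02 F [-0. -1. -2.] T [-0.02 -0.08  0.03] g 0.167
move [ 0.1024 -0.3408  0.0103] rot [-0.001  0.001 -0.   ] q [-34.  22.   9.  76.   0.  56.]
```

Request:
{"name": "apply_moves", "arguments": {
  "increments": [
    [0.014, -0.045, 0, 0, 0, 0, -1],
    [0.014, -0.045, 0, 0, 0, 0, -1],
    [0.014, -0.045, 0, 0, 0, 0, -1],
    [0.014, -0.045, 0, 0, 0, 0, -1],
    [0.014, -0.045, 0, 0, 0, 0, -1],
    [0.014, -0.045, 0, 0, 0, 0, -1],
    [0.014, -0.045, 0, 0, 0, 0, -1],
    [0, 0, 0, 0, 0, 0, -1],
    [0, 0, 0, 0, 0, 0, -1]
  ]
}}

```text
time: 7.5
tcp_pos: [0.5996, -0.0164, 0.1985]
orientation: [[1.0, -0.002, -0.014], [-0.002, -1.0, 0.003], [-0.014, -0.003, -1.0]]
ft_force: [-0.4, -1.4, -1.3]
grip_width: 0.165
```

```bash
cat > pot.py <<'E'
from h import *
from scipy.optimize import least_squares
np.set_printoptions(precision=4,suppress=True)
def rim(c,c0=(.606,.036)):
    P=cloud(c); r=np.hypot(P[...,0]-c0[0],P[...,1]-c0[1])
    m=(P[...,2]>.064)&(P[...,2]<.071)&(r<.078)&(r>.056)
    Q=P[m]
    f=least_squares(lambda p:np.hypot(Q[:,0]-p[0],Q[:,1]-p[1])-.067,c0,loss="soft_l1",f_scale=.002)
    print("rim",f.x,len(Q),np.median(Q[:,2]),"rms",np.sqrt(np.mean(f.fun**2)))
    r=np.hypot(P[...,0]-f.x[0],P[...,1]-f.x[1]); F=P[(r<.05)]; print("floor z",np.nanmedian(F[:,2]))
    return f.x
if __name__=="__main__":
    c=ctrl.read_camera("wrist"); cv2.imwrite("pics/pot_%d.png"%int(ctrl.observe()["time"]*10),c["pixels"]); rim(c)
    for t,z in [("pot",0),("pot_floor",.03),("catch",.094),("lid_pivot",.102),("lid_knob",.121),("screw_head",.125)]:
        for r in ctrl.tip_of("wrist",t)[:2]:
            u,v=r["pixel"]; print(t,round(r["p"],2),np.round([u,v]),at_z(c,u,v,z)[:2],at_d(c,u,v))
E
python3 pose.py .605 .0 .2 0; python3 pot.py; ls pics
```

```text
t 7.5 p [ 0.5996 -0.0164  0.1985] yaw -0.14 F [-0.4 -1.4 -1.3] T [-0.01 -0.08  0.06] g 0.165
move [ 0.0053 -0.0164 -0.0016] rot [-0.003  0.014 -0.002] q [-2. 22.  7. 76.  0. 89.]
rim [0.6096 0.0375] 3782 0.0682638982602585 rms 0.0018485678908089374
floor z 0.24920581779433834
pot 0.9 [327. 122.] [0.6072 0.0373] [0.6068 0.0392 0.0311]
pot_floor 0.83 [328. 125.] [0.6076 0.0369] [0.6076 0.0369 0.0301]
lid_pivot 0.72 [346. 249.] [ 0.6217 -0.0583] [ 0.6129 -0.0065  0.2087]
lid_knob 0.8 [218. 374.] [ 0.51   -0.1709] [ 0.5685 -0.0256  0.2609]
screw_head 0.53 [328. 127.] [0.606 0.042] [0.6077 0.0351 0.0296]
a1.png
a2.png
a_scene.png
a_side.png
a_wrist.png
b.png
pot_75.png
```

Request:
{"name": "apply_moves", "arguments": {
  "increments": [
    [0.009, -0.04, 0.02, -0.003, 0.014, -0.002, -1],
    [0, -0.036, 0.03, 0, 0, 0, -1],
    [0, 0, 0, 0, 0, 0, -1],
    [0, 0, 0, 0, 0, 0, -1]
  ]
}}

```text
time: 8.35
tcp_pos: [0.6106, 0.058, 0.15]
orientation: [[1.0, -0.006, 0.005], [-0.006, -1.0, -0.001], [0.005, 0.0, -1.0]]
ft_force: [-0.1, -0.1, -0.6]
grip_width: 0.166
```

```bash
python3 pose.py .609 .060 .0445 0
```

```text
t 8.35 p [0.6106 0.058  0.15  ] yaw -0.37 F [-0.1 -0.1 -0.6] T [-0.03  0.01 -0.01] g 0.166
move [-0.0022 -0.0021  0.1055] rot [ 0.    -0.005 -0.006] q [ 5. 24.  2. 68. -0. 96.]
```

Request:
{"name": "apply_moves", "arguments": {
  "increments": [
    [-0.002, -0.002, 0.025, 0, -0.005, -0.006, -1],
    [0, 0, 0.025, 0, 0, 0, -1],
    [0, 0, 0.025, 0, 0, 0, -1],
    [0, 0, 0.015, 0, 0, 0, -1],
    [0, 0, 0.005, 0, 0, 0, -1],
    [0, 0, 0, 0, 0, 0, -1]
  ]
}}

```text
time: 9.1
tcp_pos: [0.613, 0.0548, 0.0583]
orientation: [[1.0, -0.006, 0.01], [-0.006, -1.0, -0.0], [0.01, 0.0, -1.0]]
ft_force: [0.6, -0.2, -0.2]
grip_width: 0.164
```

```bash
python3 pose.py .609 .060 .0445 0
```

```text
t 9.1 p [0.613  0.0548 0.0583] yaw -0.36 F [ 0.6 -0.2 -0.2] T [-0.03 -0.01 -0.06] g 0.164
move [-0.0042 -0.0052  0.0138] rot [ 0.    -0.01  -0.006] q [ 5. 28. -6. 56. -0. 96.]
```

Request:
{"name": "apply_moves", "arguments": {
  "increments": [
    [-0.004, -0.005, 0.003, 0, -0.01, -0.006, -1],
    [0, 0, 0.0, 0, 0, 0, -1],
    [0, 0, 0.005, 0, 0, 0, -1],
    [0, 0, 0.003, 0, 0, 0, -1],
    [0, 0, 0, 0, 0, 0, -1]
  ]
}}

```text
time: 9.72
tcp_pos: [0.61, 0.0605, 0.0485]
orientation: [[1.0, 0.0, 0.002], [0.0, -1.0, -0.0], [0.002, 0.0, -1.0]]
ft_force: [0.3, -0.2, -0.3]
grip_width: 0.165
```

```bash
python3 pose.py .609 .060 .0445 0
```

```text
t 9.72 p [0.61   0.0605 0.0485] yaw 0.03 F [ 0.3 -0.2 -0.3] T [ 0.03 -0.01  0.  ] g 0.165
move [-0.001   0.0005  0.004 ] rot [ 0.    -0.002  0.   ] q [ 6. 28. -6. 55. -0. 96.]
```

Lower the last few mm, open slightly, and rise.

Request:
{"name": "apply_moves", "arguments": {
  "increments": [
    [0, 0, 0.003, 0, -0.002, 0, -1],
    [0, 0, 0.002, 0, 0, 0, -1],
    [0, 0, 0, 0, 0, 0, -1],
    [0, 0, 0, 0, 0, 0, -0.3],
    [0, 0, 0, 0, 0, 0, -0.3],
    [0, 0, 0, 0, 0, 0, -0.3],
    [0, 0, -0.02, 0, 0, 0, -0.3],
    [0, 0, -0.06, 0, 0, 0, -0.2],
    [0, 0, -0.06, 0, 0, 0, 0],
    [0, 0, 0, 0, 0, 0, 0]
  ]
}}

```text
time: 10.98
tcp_pos: [0.6097, 0.0604, 0.1876]
orientation: [[1.0, 0.0, -0.001], [0.0, -1.0, -0.0], [-0.001, 0.0, -1.0]]
ft_force: [0.0, -0.5, 0.0]
grip_width: 0.496
```

```bash
python3 pose.py .437 -.330 .2 0
```

```text
t 10.97 p [0.6097 0.0604 0.1876] yaw 0.02 F [ 0.  -0.5  0. ] T [ 0.   -0.    0.02] g 0.496
move [-0.1729  0.3903 -0.0121] rot [0.    0.001 0.   ] q [ 6. 23.  7. 74. -0. 96.]
```

Request:
{"name": "apply_moves", "arguments": {
  "increments": [
    [-0.022, 0.048, -0.005, 0, 0, 0, 0],
    [-0.022, 0.048, -0.003, 0, 0, 0, 0],
    [-0.022, 0.048, -0.003, 0, 0, 0, 0],
    [-0.022, 0.048, -0.002, 0, 0, 0, 0],
    [-0.022, 0.048, 0, 0, 0, 0, 0],
    [-0.022, 0.048, 0, 0, 0, 0, 0],
    [-0.022, 0.048, 0, 0, 0, 0, 0],
    [-0.022, 0.048, 0, 0, 0, 0, 0],
    [0, 0, 0, 0, 0, 0, 0],
    [0, 0, 0, 0, 0, 0, 0]
  ]
}}

```text
time: 12.22
tcp_pos: [0.4272, -0.3338, 0.194]
orientation: [[1.0, 0.002, -0.007], [0.002, -1.0, 0.003], [-0.007, -0.003, -1.0]]
ft_force: [-0.3, 0.1, -0.0]
grip_width: 0.499
```

```bash
cat > val.py <<'E'
from h import *
np.set_printoptions(precision=4,suppress=True)
c=ctrl.read_camera("wrist"); P=cloud(c)
hsv=cv2.cvtColor(c["pixels"],cv2.COLOR_BGR2HSV)
m=((P[...,2]>.006)&(P[...,2]<.07)&(hsv[...,0]<35)&(hsv[...,1]>120)&(hsv[...,2]>60)).astype(np.uint8)
n,l,st,ce=cv2.connectedComponentsWithStats(m)
for i in range(1,n):
    if st[i,4]>60:
        Q=P[l==i]; zt=Q[:,2].max(); t=Q[Q[:,2]>zt-.005]
        print(st[i],(Q.min(0)+Q.max(0))/2,"top",(t.min(0)+t.max(0))/2,zt)
cv2.imwrite("pics/val.png",c["pixels"])
E
python3 val.py;  python3 pose.py .437 -.345 .0135 0
```

```text
[ 578   26   62  125 1051] [ 0.7021 -0.2488  0.0317] top [ 0.6813 -0.2495  0.0549] 0.05739272116749494
[313 171  31  31 700] [ 0.4372 -0.3455  0.0198] top [ 0.4367 -0.346   0.0311] 0.03353513976360556
t 12.28 p [ 0.4273 -0.3336  0.194 ] yaw 0.16 F [-0.2  0.4 -0.3] T [ 0.06  0.01 -0.04] g 0.501
move [0.011  0.012  0.1804] rot [-0.003  0.007  0.003] q [-38.  16.  -2.  72.  -0.  52.]
```

Request:
{"name": "apply_moves", "arguments": {
  "increments": [
    [0.01, 0.012, 0.0, -0.003, 0.007, 0.003, 0],
    [0, 0, 0, 0, 0, 0, 0],
    [0, 0, 0.05, 0, 0, 0, 0],
    [0, 0, 0.05, 0, 0, 0, 0],
    [0, 0, 0.035, 0, 0, 0, 0],
    [0, 0, 0, 0, 0, 0, 0],
    [0, 0, 0, 0, 0, 0, 0]
  ]
}}

```text
time: 13.15
tcp_pos: [0.4433, -0.3436, 0.0575]
orientation: [[1.0, 0.008, 0.004], [0.008, -1.0, -0.003], [0.004, 0.003, -1.0]]
ft_force: [0.3, -0.9, 0.8]
grip_width: 0.5
```

```bash
python3 pose.py .437 -.3455 .0135 0
```

```text
t 13.15 p [ 0.4433 -0.3436  0.0575] yaw 0.44 F [ 0.3 -0.9  0.8] T [ 0. -0.  0.] g 0.5
move [-0.0065  0.0018  0.044 ] rot [ 0.003 -0.004  0.008] q [-38.  23. -14.  53.   0.  52.]
```

Request:
{"name": "apply_moves", "arguments": {
  "increments": [
    [-0.0065, 0.002, 0.0, 0.003, -0.004, 0.008, 0],
    [0, 0, 0, 0, 0, 0, 0],
    [0, 0, 0.02, 0, 0, 0, 0],
    [0, 0, 0.012, 0, 0, 0, 0],
    [0, 0, 0.008, 0, 0, 0, 0],
    [0, 0, 0, 0, 0, 0, 0]
  ]
}}

```text
time: 13.9
tcp_pos: [0.4393, -0.3483, 0.022]
orientation: [[1.0, -0.001, 0.007], [-0.001, -1.0, -0.005], [0.007, 0.005, -1.0]]
ft_force: [-0.2, 0.7, 0.4]
grip_width: 0.499
```

```bash
python3 pose.py .437 -.3455 .0135 0
```

```text
t 13.9 p [ 0.4393 -0.3483  0.022 ] yaw -0.07 F [-0.2  0.7  0.4] T [ 0.01  0.04 -0.1 ] g 0.499
move [-0.0024 -0.0029  0.0085] rot [ 0.005 -0.007 -0.001] q [-38.  25. -16.  48.   0.  52.]
```

Request:
{"name": "apply_moves", "arguments": {
  "increments": [
    [-0.0024, -0.0029, 0.004, 0.005, -0.007, 0, 0],
    [0, 0, 0.004, 0, 0, 0, 0],
    [0, 0, 0, 0, 0, 0, -1],
    [0, 0, 0, 0, 0, 0, -1],
    [0, 0, 0, 0, 0, 0, -1],
    [0, 0, 0, 0, 0, 0, -1]
  ]
}}

```text
time: 14.65
tcp_pos: [0.4374, -0.3456, 0.0145]
orientation: [[1.0, -0.001, 0.001], [-0.001, -1.0, -0.001], [0.001, 0.001, -1.0]]
ft_force: [-0.6, 1.5, -1.0]
grip_width: 0.166
```

```bash
python3 pose.py .437 -.3455 .0135 0
```

```text
t 14.65 p [ 0.4374 -0.3456  0.0145] yaw -0.07 F [-0.6  1.5 -1. ] T [ 0.01 -0.02  0.03] g 0.166
move [-0.0004 -0.0001  0.001 ] rot [ 0.001 -0.001 -0.001] q [-38.  26. -17.  47.  -0.  52.]
```

Request:
{"name": "apply_moves", "arguments": {
  "increments": [
    [0, 0, -0.05, 0, 0, 0, -1],
    [0, 0, -0.06, 0, 0, 0, -1],
    [0, 0, -0.06, 0, 0, 0, -1],
    [0.0235, -0.05, -0.02, 0, 0, 0, -1],
    [0.0235, -0.05, 0, 0, 0, 0, -1],
    [0.0235, -0.05, 0, 0, 0, 0, -1],
    [0.0235, -0.05, 0, 0, 0, 0, -1],
    [0.0235, -0.05, 0, 0, 0, 0, -1],
    [0.0235, -0.05, 0, 0, 0, 0, -1],
    [0.0235, -0.05, 0, 0, 0, 0, -1]
  ]
}}

```text
time: 15.9
tcp_pos: [0.6067, 0.0107, 0.2111]
orientation: [[1.0, -0.01, 0.003], [-0.01, -1.0, -0.0], [0.003, 0.0, -1.0]]
ft_force: [1.4, -0.8, -0.7]
grip_width: 0.164
```

Request:
{"name": "apply_moves", "arguments": {
  "increments": [
    [0, 0, 0, 0, 0, 0, -1],
    [0, 0, 0, 0, 0, 0, -1]
  ]
}}

```text
time: 16.15
tcp_pos: [0.6075, 0.0144, 0.2101]
orientation: [[1.0, -0.004, 0.002], [-0.004, -1.0, -0.0], [0.002, 0.0, -1.0]]
ft_force: [0.1, -0.1, -0.9]
grip_width: 0.17
```

```bash
python3 pose.py .609 .014 .0455 0; python3 val.py
```

```text
t 16.15 p [0.6075 0.0144 0.2101] yaw -0.25 F [ 0.1 -0.1 -0.9] T [-0.04  0.01  0.02] g 0.17
move [0.0012 0.0004 0.1646] rot [ 0.    -0.002 -0.004] q [ 1. 22.  8. 76. -0. 92.]
[394  97  37  58 827] [0.6932 0.0659 0.0509] top [0.688  0.0557 0.0675] 0.0689372737624166
[302 115  36  35 926] [0.6102 0.0598 0.0464] top [0.6105 0.0599 0.0614] 0.063788295207863
```

Request:
{"name": "apply_moves", "arguments": {
  "increments": [
    [0.001, 0, 0.04, 0, -0.002, -0.004, -1],
    [0, 0, 0.04, 0, 0, 0, -1],
    [0, 0, 0.04, 0, 0, 0, -1],
    [0, 0, 0.02, 0, 0, 0, -1],
    [0, 0, 0, 0, 0, 0, -1],
    [0, 0, 0, 0, 0, 0, -1]
  ]
}}

```text
time: 16.95
tcp_pos: [0.6078, 0.0065, 0.0692]
orientation: [[1.0, -0.011, 0.004], [-0.011, -1.0, -0.001], [0.004, 0.0, -1.0]]
ft_force: [0.4, 1.0, -0.9]
grip_width: 0.168
```

```bash
python3 pose.py .609 .014 .0455 0
```

```text
t 16.95 p [0.6078 0.0065 0.0692] yaw -0.62 F [ 0.4  1.  -0.9] T [ 0.03 -0.02  0.01] g 0.168
move [ 0.0011 -0.0075  0.0237] rot [ 0.    -0.004 -0.011] q [ 1. 27. -6. 57. -0. 91.]
```

Request:
{"name": "apply_moves", "arguments": {
  "increments": [
    [0.001, -0.0075, 0.0, 0, -0.004, -0.011, -1],
    [0, 0, 0, 0, 0, 0, -1],
    [0, 0, 0.012, 0, 0, 0, -1],
    [0, 0, 0.006, 0, 0, 0, -1],
    [0, 0, 0, 0, 0, 0, -1]
  ]
}}

```text
time: 17.58
tcp_pos: [0.6104, 0.0144, 0.0526]
orientation: [[1.0, 0.001, 0.003], [0.001, -1.0, -0.0], [0.003, 0.0, -1.0]]
ft_force: [-0.4, 0.2, -1.3]
grip_width: 0.171
```

```bash
python3 pose.py .609 .014 .0455 0
```

```text
t 17.57 p [0.6104 0.0144 0.0526] yaw 0.05 F [-0.4  0.2 -1.3] T [-0.04  0.01  0.03] g 0.171
move [-0.0014  0.0004  0.0071] rot [ 0.    -0.003  0.001] q [ 1. 28. -6. 55. -0. 91.]
```

Request:
{"name": "apply_moves", "arguments": {
  "increments": [
    [-0.001, 0, 0.005, 0, -0.003, 0, -1],
    [0, 0, 0.003, 0, 0, 0, -1],
    [0, 0, 0, 0, 0, 0, -1],
    [0, 0, 0, 0, 0, 0, -0.3],
    [0, 0, 0, 0, 0, 0, -0.3],
    [0, 0, 0, 0, 0, 0, -0.3],
    [0, 0, -0.02, 0, 0, 0, -0.3],
    [0, 0, -0.06, 0, 0, 0, -0.3],
    [-0.03, 0.03, -0.06, 0, 0, 0, 0],
    [-0.03, 0.03, -0.06, 0, 0, 0, 0]
  ]
}}

```text
time: 18.82
tcp_pos: [0.5568, -0.0366, 0.227]
orientation: [[1.0, 0.003, -0.007], [0.003, -1.0, -0.0], [-0.007, 0.0, -1.0]]
ft_force: [0.9, -0.1, -0.9]
grip_width: 0.504
```

Request:
{"name": "apply_moves", "arguments": {
  "increments": [
    [-0.03, 0.04, -0.04, 0, 0, 0, 0],
    [-0.02, 0.04, 0, 0, 0, 0, 0],
    [0, 0, 0, 0, 0, 0, 0]
  ]
}}

```text
time: 19.2
tcp_pos: [0.5078, -0.1184, 0.2721]
orientation: [[1.0, 0.003, 0.002], [0.003, -1.0, -0.003], [0.002, 0.003, -1.0]]
ft_force: [-0.6, 0.5, -0.3]
grip_width: 0.503
```

```bash
python3 pose.py .55 -.1 .25 0; python3 val.py; python3 pot.py;python3 - <<'E'
from h import *
for n in ["scene","side"]:
    c=ctrl.read_camera(n)
    cv2.imwrite(f"pics/c_{n}.png",c["pixels"])
    for r in ctrl.tip_of(n,"valve1"): print(n,r,at_z(c,*r["pixel"],0))
E
```

```text
t 19.2 p [ 0.5078 -0.1184  0.2721] yaw 0.14 F [-0.6  0.5 -0.3] T [-0.02 -0.03 -0.02] g 0.503
move [ 0.0422 -0.0183  0.0222] rot [ 0.003 -0.002  0.003] q [-13.  13.   4.  81.  -0.  77.]
[400   0  33  15 366] [0.6122 0.0511 0.0438] top [0.61   0.0524 0.0548] 0.05725553713551912
[493   0  20  21 329] [0.6938 0.0477 0.0519] top [0.6777 0.0425 0.0693] 0.06983372421026252
[396  27  32  35 820] [0.611  0.0152 0.0473] top [0.6095 0.0138 0.0626] 0.06503942257136913
[ 428  209  158  129 4956] [ 0.7461 -0.2552  0.038 ] top [ 0.8119 -0.2958  0.0675] 0.06997313370980401
rim [0.6089 0.0378] 1550 0.06820953318444847 rms 0.001742455604645881
floor z 0.03086516400345332
pot 0.64 [402.  28.] [0.6085 0.0386] [0.6012 0.0327 0.0303]
pot_floor 0.64 [408.  25.] [0.6069 0.0359] [0.6068 0.0359 0.0301]
catch 0.59 [365. 194.] [ 0.5594 -0.1368] [ 0.5543 -0.1275  0.1257]
catch 0.23 [479. 251.] [ 0.6903 -0.2024] [ 0.7417 -0.2474  0.0036]
lid_pivot 0.87 [438. 117.] [ 0.6241 -0.0577] [ 0.6209 -0.0573  0.1107]
lid_knob 0.61 [323. 235.] [ 0.5146 -0.1716] [ 0.5142 -0.1631  0.1403]
screw_head 0.83 [365. 191.] [ 0.5543 -0.1249] [ 0.5542 -0.1247  0.1258]
scene {'pixel': [353.6, 215.0], 'p': 0.62} [0.59751035 0.07926461 0.        ]
scene {'pixel': [336.3, 225.0], 'p': 0.43} [0.59924862 0.02057813 0.        ]
side {'pixel': [336.2, 197.2], 'p': 0.6} [0.62240011 0.09559764 0.        ]
side {'pixel': [342.7, 204.7], 'p': 0.39} [0.62612357 0.05583315 0.        ]
side {'pixel': [345.8, 207.6], 'p': 0.24} [0.62903402 0.04036329 0.        ]
```

View pics/val.png

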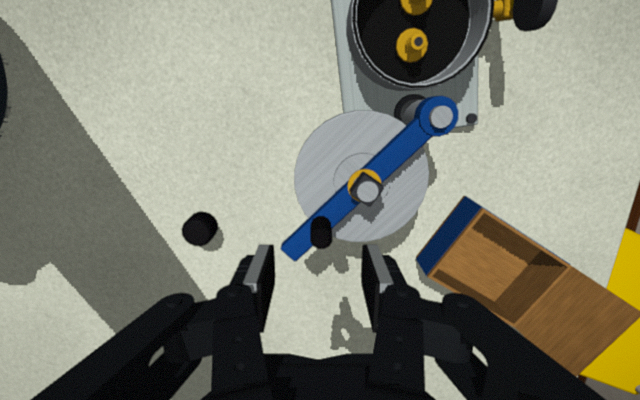

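View pics/c_scene.png

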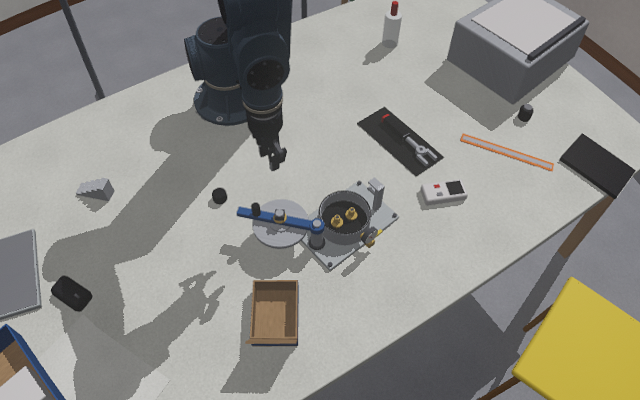

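Both valves stand in the pot at about (0.611,0.060) and (0.611,0.015), tops 62 mm. The scene view shows no other brass parts. Pot yaw comes out near 0.15 rad, the pivot at (0.623,−0.058) and the knob at about (0.512,−0.170), so lid_arm is about 2.2. Next I'll turn the tool to straddle the knob.

Request:
{"name": "apply_moves", "arguments": {
  "increments": [
    [0, 0, 0, 0, 0, -0.18, 0],
    [0, 0, 0, 0, 0, -0.18, 0],
    [0, 0, 0, 0, 0, -0.18, 0],
    [0, 0, 0, 0, 0, -0.18, 0],
    [0, 0, 0, 0, 0, -0.18, 0],
    [0, 0, 0, 0, 0, -0.18, 0],
    [0, 0, 0, 0, 0, -0.18, 0],
    [0, 0, 0, 0, 0, -0.18, 0],
    [0, 0, 0, 0, 0, -0.18, 0],
    [0, 0, 0, 0, 0, -0.18, 0]
  ]
}}

```text
time: 21.05
tcp_pos: [0.5094, -0.1149, 0.2704]
orientation: [[-0.291, 0.957, -0.001], [0.957, 0.291, -0.002], [-0.001, -0.001, -1.0]]
ft_force: [-0.7, -0.7, 0.2]
grip_width: 0.493
```

Request:
{"name": "apply_moves", "arguments": {
  "increments": [
    [0, 0, 0, 0, 0, -0.18, 0],
    [0, 0, 0, 0, 0, -0.18, 0],
    [0, 0, 0, 0, 0, 0, 0]
  ]
}}

```text
time: 21.42
tcp_pos: [0.5095, -0.1147, 0.2702]
orientation: [[-0.619, 0.786, -0.001], [0.786, 0.619, -0.002], [-0.001, -0.002, -1.0]]
ft_force: [-0.4, -0.1, 0.3]
grip_width: 0.502
```

```bash
python3 pose.py .5115 -.170 .17 135
cat > lid.py <<'E'
from h import *
import sys
np.set_printoptions(precision=4,suppress=True)
c=ctrl.read_camera("wrist"); P=cloud(c); cv2.imwrite("pics/%s.png"%sys.argv[1],c["pixels"])
pv=np.array([.623,-.058])
for t,z in [("lid_pivot",.102),("lid_knob",.121),("screw_head",.125),("catch",.094)]:
    for r in ctrl.tip_of("wrist",t)[:1]:
        u,v=r["pixel"]; print(t,round(r["p"],2),np.round([u,v]),at_z(c,u,v,z)[:2],at_d(c,u,v))
# blue arm
h=cv2.cvtColor(c["pixels"],cv2.COLOR_BGR2HSV); m=(h[...,0]>100)&(h[...,0]<125)&(h[...,1]>120)&(abs(P[...,2]-.102)<.006)
Q=P[m][:,:2]
if len(Q)>50:
    r=np.hypot(*(Q-pv).T); k=Q[(r>.05)&(r<.215)]-pv; cc=k.mean(0); print("arm dir deg",np.degrees(np.arctan2(cc[1],cc[0]))%360,"lid_arm",np.arctan2(cc[1],cc[0])%(2*np.pi)-np.pi/2-.148,len(k))
# knob top
m=(abs(P[...,2]-.140)<.005); Q=P[m]; print("z.14 pts",len(Q),np.median(Q,0) if len(Q) else None)
E
python3 lid.py l1
```

```text
t 21.43 p [ 0.5095 -0.1147  0.2702] yaw 128.22 F [-0.4 -0.1  0.3] T [-0.05 -0.02  0.04] g 0.502
move [-0.0446 -0.0325  0.1003] rot [-0.002  0.001 -0.118] q [-13.  13.   4.  81.  -0. -51.]
lid_pivot 0.88 [296. 287.] [ 0.6218 -0.0584] [ 0.617  -0.0613  0.1107]
lid_knob 0.6 [270. 152.] [ 0.513  -0.1695] [ 0.509  -0.169   0.1397]
catch 0.67 [277. 214.] [ 0.5683 -0.1254] [ 0.557  -0.1289  0.1246]
arm dir deg 224.48397076214778 lid_arm 2.1991880809552664 2434
z.14 pts 484 [ 0.5109 -0.1696  0.139 ]
```

Request:
{"name": "apply_moves", "arguments": {
  "increments": [
    [-0.0446, -0.0325, 0.0, -0.002, 0.001, -0.1, 0],
    [0, 0, 0.05, 0, 0, 0, 0],
    [0, 0, 0.045, 0, 0, 0, 0],
    [0, 0, 0, 0, 0, 0, 0],
    [0, 0, 0, 0, 0, 0, 0]
  ]
}}

```text
time: 22.3
tcp_pos: [0.5134, -0.1719, 0.1757]
orientation: [[-0.69, 0.723, 0.005], [0.723, 0.69, -0.001], [-0.004, 0.003, -1.0]]
ft_force: [-0.4, -0.1, 0.5]
grip_width: 0.5
```

```bash
python3 pose.py .511 -.169 .110 134
```

```text
t 22.3 p [ 0.5134 -0.1719  0.1757] yaw 133.66 F [-0.4 -0.1  0.5] T [-0.03  0.01 -0.03] g 0.5
move [0.004  0.0001 0.0657] rot [ 0.003  0.004 -0.006] q [-19.  16.  -5.  68.   0. -62.]
```

Request:
{"name": "apply_moves", "arguments": {
  "increments": [
    [0.004, 0, 0.02, 0.003, 0.004, 0, 0],
    [0, 0, 0.025, 0, 0, 0, 0],
    [0, 0, 0.015, 0, 0, 0, 0],
    [0, 0, 0.004, 0, 0, 0, 0],
    [0, 0, 0, 0, 0, 0, 0]
  ]
}}

```text
time: 22.92
tcp_pos: [0.5162, -0.17, 0.1188]
orientation: [[-0.69, 0.724, 0.012], [0.724, 0.69, -0.004], [-0.011, 0.006, -1.0]]
ft_force: [0.1, -0.5, -0.3]
grip_width: 0.496
```

```bash
python3 pose.py .511 -.169 .110 134
```

```text
t 22.93 p [ 0.5162 -0.17    0.1188] yaw 133.63 F [ 0.1 -0.5 -0.3] T [ 0.01 -0.03  0.  ] g 0.496
move [ 0.0044 -0.0032  0.0087] rot [ 0.006  0.011 -0.006] q [-18.  18. -11.  60.  -0. -62.]
```

Request:
{"name": "apply_moves", "arguments": {
  "increments": [
    [0.0044, -0.003, 0.005, 0.006, 0.011, 0, 0],
    [0.006, 0, 0, 0, 0, 0, 0],
    [0.019, 0.0012, 0, 0, 0, 0.12, 0],
    [0.019, 0.0012, 0, 0, 0, 0.12, 0],
    [0.019, 0.0012, 0, 0, 0, 0.12, 0],
    [0.019, 0.0012, 0, 0, 0, 0.12, 0],
    [0, 0, 0, 0, 0, 0, 0]
  ]
}}

```text
time: 23.8
tcp_pos: [0.4699, -0.0981, 0.116]
orientation: [[-0.263, 0.965, 0.005], [0.965, 0.263, -0.004], [-0.005, 0.004, -1.0]]
ft_force: [0.3, -0.0, 0.4]
grip_width: 0.503
```

```bash
cat > arc.py <<'E'
from h import *
s=ctrl.observe(); p=s["tcp_pos"]; M=s["orientation"]; d=p[:2]-[.623,-.058]
print("phi",np.degrees(np.arctan2(d[1],d[0]))%360,"R",np.hypot(*d),"yaw+90",np.degrees(np.arctan2(M[1,0],M[0,0]))%360+90,"z",p[2],"tilt",M[:,2].round(3))
E
python3 arc.py; python3 lid.py l2
```

```text
phi 194.6608477378524 R 0.15828895860120787 yaw+90 195.2484185929607 z 0.11596629861163626 tilt [ 0.005 -0.004 -1.   ]
lid_knob 0.58 [307. 265.] [ 0.472 -0.104] [ 0.4631 -0.1057  0.1373]
arm dir deg 197.1194129713349 lid_arm 1.7215864491533164 4599
z.14 pts 2735 [ 0.4684 -0.1055  0.1393]
```

Works well; keep swinging.

Request:
{"name": "apply_moves", "arguments": {
  "increments": [
    [0.019, 0.0012, 0, 0, 0, 0.12, 0],
    [0.019, 0.0012, 0, 0, 0, 0.12, 0],
    [0.019, 0.0012, 0, 0, 0, 0.12, 0],
    [0.019, 0.0012, 0, 0, 0, 0.12, 0],
    [0.019, 0.0012, 0, 0, 0, 0.12, 0],
    [0.019, 0.0012, 0, 0, 0, 0.12, 0],
    [0, 0, 0, 0, 0, 0, 0]
  ]
}}

```text
time: 24.92
tcp_pos: [0.4829, 0.0086, 0.1145]
orientation: [[0.458, 0.889, 0.002], [0.889, -0.458, -0.01], [-0.008, 0.006, -1.0]]
ft_force: [0.3, -0.3, -0.2]
grip_width: 0.501
```

```bash
python3 arc.py; python3 pose.py .6 .1 .112 0
```

```text
phi 154.572413895133 R 0.15511595234965372 yaw+90 152.72083027390505 z 0.11445223520611501 tilt [ 0.002 -0.01  -1.   ]
t 24.93 p [0.4829 0.0086 0.1145] yaw 62.72 F [ 0.3 -0.3 -0.2] T [ 0.03 -0.   -0.01] g 0.501
move [0.1349 0.0622 0.0017] rot [0.01  0.004 1.095] q [  1.  14. -19.  57.  -1.  29.]
```

Request:
{"name": "apply_moves", "arguments": {
  "increments": [
    [0.018, -0.001, 0, 0.01, 0.004, 0.1, 0],
    [0.019, 0.0, 0, 0, 0, 0.12, 0],
    [0.019, 0.001, 0, 0, 0, 0.12, 0],
    [0.019, 0.001, 0, 0, 0, 0.12, 0],
    [0.019, 0.0012, 0, 0, 0, 0.12, 0],
    [0, 0, 0, 0, 0, 0, 0]
  ]
}}

```text
time: 25.68
tcp_pos: [0.5422, 0.0725, 0.1123]
orientation: [[0.87, 0.493, -0.012], [0.493, -0.87, -0.005], [-0.013, -0.002, -1.0]]
ft_force: [1.1, 0.4, 0.1]
grip_width: 0.498
```

```bash
python3 arc.py; python3 pose.py .6 .1 .113 5; python3 lid.py l3
```

```text
phi 121.77744928753818 R 0.15351519432676133 yaw+90 119.54989416554824 z 0.1123498758212553 tilt [-0.012 -0.005 -1.   ]
t 25.68 p [0.5422 0.0725 0.1123] yaw 29.55 F [1.1 0.4 0.1] T [-0.04  0.02 -0.01] g 0.498
move [ 0.0639  0.0046 -0.0015] rot [0.001 0.013 0.428] q [  8.  20. -10.  61.  -0.  68.]
lid_knob 0.8 [306. 258.] [0.5351 0.0734] [0.5316 0.0815 0.1378]
screw_head 0.86 [316. 369.] [0.5691 0.0225] [0.5373 0.0816 0.1915]
catch 0.96 [469. 189.] [0.5956 0.1377] [0.5862 0.1377 0.1111]
arm dir deg 123.47110125115717 lid_arm 0.43618092110108597 5053
z.14 pts 2962 [0.5343 0.0755 0.1393]
```

Request:
{"name": "apply_moves", "arguments": {
  "increments": [
    [0.017, -0.002, 0, 0, 0.013, 0.1, 0],
    [0.017, 0.0, 0, 0, 0, 0.1, 0],
    [0.017, 0.001, 0, 0, 0, 0.1, 0],
    [0, 0, 0, 0, 0, 0, 0]
  ]
}}

```text
time: 26.42
tcp_pos: [0.5842, 0.0919, 0.1126]
orientation: [[0.978, 0.209, -0.005], [0.209, -0.978, -0.0], [-0.004, -0.001, -1.0]]
ft_force: [-1.4, 0.3, 0.4]
grip_width: 0.499
```

```bash
python3 arc.py; python3 pose.py .6 .1 .113 5; python3 lid.py l4
```

```text
phi 104.52192987549905 R 0.1548893953157364 yaw+90 102.06116888297835 z 0.11262239128194877 tilt [-0.005 -0.    -1.   ]
t 26.43 p [0.5842 0.0919 0.1126] yaw 12.06 F [-1.4  0.3  0.4] T [ 0.04 -0.01  0.01] g 0.499
move [ 0.0172 -0.0046 -0.0005] rot [-0.001  0.005  0.123] q [ 9. 24. -4. 63.  0. 87.]
lid_knob 0.68 [336. 259.] [0.5918 0.0973] [0.5983 0.0778 0.082 ]
screw_head 0.66 [316. 370.] [0.5954 0.0348] [0.5819 0.1018 0.1921]
catch 0.88 [356. 166.] [0.5943 0.1374] [0.5919 0.1401 0.11  ]
arm dir deg 106.46360515470391 lid_arm 0.13934411669789362 5006
z.14 pts 2949 [0.5772 0.0962 0.1393]
```

Request:
{"name": "apply_moves", "arguments": {
  "increments": [
    [0.009, -0.001, 0, 0, 0.005, 0.05, 0],
    [0.007, 0, 0, 0, 0, 0.04, 0],
    [0.004, 0, 0, 0, 0, 0.02, 0],
    [0, 0, 0, 0, 0, 0, 0]
  ]
}}

```text
time: 27.18
tcp_pos: [0.6005, 0.0956, 0.113]
orientation: [[0.995, 0.1, -0.002], [0.1, -0.995, 0.001], [-0.002, -0.001, -1.0]]
ft_force: [0.3, -0.0, -0.1]
grip_width: 0.497
```

```bash
python3 arc.py; python3 pose.py .6 .1 .113 5; python3 lid.py l5
```

```text
phi 98.34882123196155 R 0.1552672295485311 yaw+90 95.76718773405481 z 0.113031147272934 tilt [-0.002  0.001 -1.   ]
t 27.18 p [0.6005 0.0956 0.113 ] yaw 5.77 F [ 0.3 -0.  -0.1] T [-0.03  0.05  0.03] g 0.497
move [-0.     -0.0044  0.    ] rot [-0.001  0.002  0.013] q [ 9. 25. -1. 64.  0. 93.]
lid_knob 0.81 [295. 259.] [0.5897 0.0979] [0.5902 0.1063 0.1367]
screw_head 0.75 [307. 370.] [0.601  0.0367] [0.5971 0.1048 0.1919]
arm dir deg 102.00306852115193 lid_arm 0.06149306603658791 3900
z.14 pts 2918 [0.5903 0.1001 0.1393]
```

Request:
{"name": "apply_moves", "arguments": {
  "increments": [
    [0.004, 0, 0, 0, 0, 0.02, 0],
    [0.003, 0, 0, 0, 0, 0.01, 0],
    [0.002, 0, 0, 0, 0, 0, 0],
    [0, 0, 0, 0, 0, 0, 0]
  ]
}}

```text
time: 27.92
tcp_pos: [0.609, 0.0968, 0.1129]
orientation: [[0.998, 0.069, -0.004], [0.069, -0.998, 0.001], [-0.004, -0.002, -1.0]]
ft_force: [-1.0, 0.5, -0.4]
grip_width: 0.502
```

Request:
{"name": "apply_moves", "arguments": {
  "increments": [
    [0.0025, 0, 0, 0, 0, 0, 0],
    [0.002, 0, 0, 0, 0, 0, 0]
  ]
}}

```text
time: 28.18
tcp_pos: [0.6117, 0.0971, 0.1127]
orientation: [[0.998, 0.069, -0.008], [0.069, -0.998, 0.001], [-0.008, -0.002, -1.0]]
ft_force: [-12.7, 0.5, 7.7]
grip_width: 0.502
```

```bash
python3 arc.py; python3 pose.py .6 .1 .113 5; python3 lid.py l6
```

```text
phi 94.16406478006854 R 0.15552246716104767 yaw+90 93.96045772642852 z 0.11269353098171699 tilt [-0.008  0.001 -1.   ]
t 28.18 p [0.6117 0.0971 0.1127] yaw 3.96 F [-12.7   0.5   7.7] T [ 0.11  2.61 -0.03] g 0.502
move [-0.0115 -0.0037 -0.0002] rot [-0.002  0.008 -0.018] q [ 9. 26.  1. 65.  0. 95.]
lid_knob 0.94 [296. 261.] [0.6014 0.0987] [0.6022 0.1079 0.138 ]
catch 0.63 [292. 164.] [0.5955 0.1399] [0.5967 0.1429 0.1098]
arm dir deg 97.29973595736654 lid_arm -0.020595573017733487 2747
z.14 pts 2922 [0.6013 0.1019 0.1393]
```

The 12.7 N reaction shows the arm is on its stop. Back off, rise, and head over to the wrench.

Request:
{"name": "apply_moves", "arguments": {
  "increments": [
    [-0.008, 0, 0, 0, 0, 0, 0],
    [0, 0, -0.05, 0, 0, 0.018, 0],
    [0, 0, -0.05, 0, 0, 0.02, 0],
    [0, 0, -0.05, 0, 0, 0.03, 0],
    [-0.05, -0.05, 0, 0, 0, 0, 0],
    [-0.05, -0.05, 0, 0, 0, 0, 0],
    [-0.04, -0.05, 0, 0, 0, 0, 0],
    [0, 0, 0, 0, 0, 0, 0],
    [0, 0, 0, 0, 0, 0, 0]
  ]
}}

```text
time: 29.55
tcp_pos: [0.4753, 0.2386, 0.2691]
orientation: [[1.0, -0.004, 0.004], [-0.004, -1.0, 0.003], [0.004, -0.003, -1.0]]
ft_force: [-0.0, -0.3, -0.0]
grip_width: 0.496
```

```bash
python3 pose.py .42 .362 .02 90
cat > wr.py <<'E'
from h import *
import sys
np.set_printoptions(precision=4,suppress=True)
c=ctrl.read_camera("wrist"); P=cloud(c); cv2.imwrite("pics/%s.png"%sys.argv[1],c["pixels"])
for t,z in [("wrench",.004),("wrench_grip",.016),("wrench_jaw",.004),("tool_mat",0.0),("catch",.094),("screw_head",.125),("lid_knob",.121)]:
    for r in ctrl.tip_of("wrist",t)[:1]:
        u,v=r["pixel"]; print(t,round(r["p"],2),np.round([u,v]),at_z(c,u,v,z)[:2],at_d(c,u,v))
m=(P[...,2]>.010)&(P[...,2]<.035)&(abs(P[...,0]-.46)<.16)&(abs(P[...,1]-.37)<.08)
Q=P[m]; 
if len(Q)>100:
    mu=Q[:,:2].mean(0); w,V=np.linalg.eigh(np.cov((Q[:,:2]-mu).T)); d=V[:,1]*np.sign(V[0,1]); a=(Q[:,:2]-mu)@d; b=(Q[:,:2]-mu)@np.array([-d[1],d[0]])
    print("wrench dir",np.degrees(np.arctan2(d[1],d[0])),"ends",mu+d*a.min(),mu+d*a.max(),a.max()-a.min())
    for lo in np.arange(a.min(),a.max(),.02):
        k=(a>=lo)&(a<lo+.02)
        if k.sum()>5: print(round(lo-a.min(),3),"b",b[k].min().round(4),b[k].max().round(4),"mid",(mu+d*(lo+.01)+np.array([-d[1],d[0]])*(b[k].min()+b[k].max())/2),"zmax",np.percentile(Q[k][:,2],90).round(4))
E
python3 wr.py w1
```

```text
t 29.55 p [0.4753 0.2386 0.2691] yaw -0.2 F [-0.  -0.3 -0. ] T [0.02 0.02 0.04] g 0.496
move [-0.0568 -0.1225  0.2492] rot [ 1.000e-03 -5.000e-03 -1.574e+00] q [ 27.  14.   5.  81.   0. 117.]
wrench 0.83 [380.  42.] [0.5499 0.3794] [0.55   0.3794 0.0037]
wrench_grip 0.79 [272.  51.] [0.4249 0.3686] [0.4264 0.367  0.0277]
wrench_jaw 0.71 [381.  45.] [0.5518 0.3769] [0.5521 0.3772 0.0024]
tool_mat 0.85 [292.  64.] [0.446  0.3571] [0.4463 0.3567 0.0029]
catch 0.61 [423. 266.] [0.5938 0.1368] [0.5878 0.1456 0.1099]
screw_head 0.52 [434. 358.] [0.6063 0.0375] [0.5158 0.2274 0.323 ]
lid_knob 0.79 [434. 314.] [0.6008 0.0936] [0.5141 0.2448 0.3217]
wrench dir 4.601807895059612 ends [0.3522 0.3639] [0.5707 0.3815] 0.21920646874190758
0.0 b -0.0117 0.0139 mid [0.3621 0.3658] zmax 0.0288
0.02 b -0.012 0.0138 mid [0.382  0.3672] zmax 0.0287
0.04 b -0.0122 0.0137 mid [0.402  0.3687] zmax 0.0286
0.06 b -0.0122 0.0139 mid [0.4219 0.3704] zmax 0.0287
0.08 b -0.0123 0.0143 mid [0.4418 0.3721] zmax 0.0288
0.1 b -0.0123 0.0137 mid [0.4618 0.3734] zmax 0.0281
0.12 b -0.0074 0.0086 mid [0.4817 0.3749] zmax 0.0232
0.14 b -0.0117 0.0106 mid [0.5018 0.3754] zmax 0.0232
0.16 b -0.0229 0.0229 mid [0.5217 0.3776] zmax 0.0238
0.18 b -0.0233 0.0234 mid [0.5416 0.3792] zmax 0.0205
0.2 b -0.0236 0.023 mid [0.5616 0.3805] zmax 0.0191
```

View pics/w1.png

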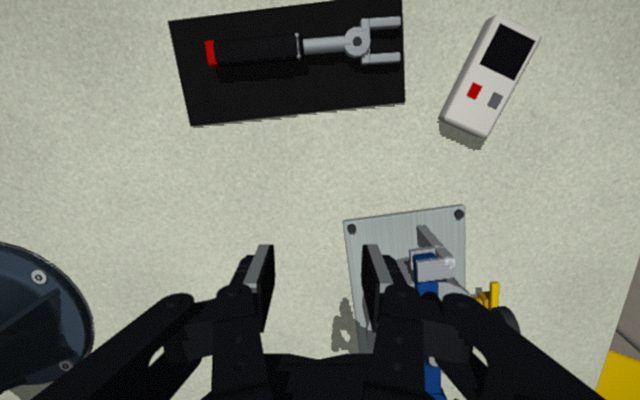

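The wrench lies at about 4.5°, with its jaw near (0.550,0.379) and grip near (0.421,0.3695). The catch and arm show at about (425,265). Before grasping the wrench I'll measure the screw head from above.

Request:
{"name": "apply_moves", "arguments": {
  "increments": [
    [0.027, 0.043, 0, 0, 0, 0, 0],
    [0.027, 0.043, 0, 0, 0, 0, 0],
    [0.027, 0.043, 0.01, 0, 0, 0, 0],
    [0.027, 0.043, 0.01, 0, 0, 0, 0],
    [0.027, 0.043, 0.01, 0, 0, 0, 0],
    [0, 0, 0, 0, 0, 0, 0],
    [0, 0, 0, 0, 0, 0, 0]
  ]
}}

```text
time: 30.82
tcp_pos: [0.6147, 0.0137, 0.2363]
orientation: [[1.0, -0.007, 0.003], [-0.007, -1.0, 0.003], [0.003, -0.003, -1.0]]
ft_force: [-0.4, 0.1, -1.0]
grip_width: 0.502
```

```bash
python3 pose.py .61 .02 .22 0
cat > scr.py <<'E'
from h import *
import sys
np.set_printoptions(precision=4,suppress=True)
c=ctrl.read_camera("wrist"); P=cloud(c); cv2.imwrite("pics/%s.png"%sys.argv[1],c["pixels"])
r=np.hypot(P[...,0]-.61,P[...,1]-.037)
m=((abs(P[...,2]-.125)<.004)&(r<.025)).astype(np.uint8)
Q=P[m>0][:,:2]; print(len(Q),"bbox mid",(Q.min(0)+Q.max(0))/2,"mean",Q.mean(0),"z",np.median(P[m>0][:,2]))
for k in (m,):
    cs,_=cv2.findContours(k,cv2.RETR_EXTERNAL,cv2.CHAIN_APPROX_NONE); cn=max(cs,key=cv2.contourArea)[:,0,:]
    W=np.array([at_z(c,u,v,.125)[:2] for u,v in cn],np.float32)
    print(cv2.minAreaRect(W*1000))
def arm():
    h=cv2.cvtColor(c["pixels"],cv2.COLOR_BGR2HSV); k=(h[...,0]>100)&(h[...,0]<125)&(h[...,1]>120)&(abs(P[...,2]-.102)<.006)
    Q=P[k][:,:2]; l=cv2.fitLine(Q.astype(np.float32),cv2.DIST_HUBER,0,.001,.001).ravel(); print("arm line",l, np.degrees(np.arctan2(l[1],l[0]))%180)
arm()
u,v=proj(c,[.61,.037,.125]); u,v=int(u),int(v); im=c["pixels"][max(v-75,0):v+75,max(u-100,0):u+100]
cv2.imwrite("pics/%s_c.png"%sys.argv[1],cv2.resize(im,None,fx=4,fy=4,interpolation=cv2.INTER_CUBIC)); print("crop at",u-100,v-75)
for t,z in [("screw_head",.125),("lid_pivot",.102),("lid_knob",.121),("catch",.094)]:
    for q in ctrl.tip_of("wrist",t)[:1]: print(t,round(q["p"],2),q["pixel"],at_z(c,*q["pixel"],z)[:2])
E
python3 scr.py s1
```

```text
t 30.82 p [0.6147 0.0137 0.2363] yaw -0.43 F [-0.4  0.1 -1. ] T [0.05 0.03 0.  ] g 0.502
move [-0.0048 -0.0062  0.0163] rot [-0.003 -0.003 -0.007] q [ 1. 22. 13. 80.  0. 92.]
858 bbox mid [0.6097 0.0375] mean [0.6097 0.038 ] z 0.1254119029952467
((609.5613403320312, 37.80535125732422), (23.89183235168457, 24.050920486450195), 18.378101348876953)
arm line [ 0.1357 -0.9907  0.6116  0.0282] 97.80089
crop at 210 92
screw_head 0.75 [312.0, 168.5] [0.6109 0.0362]
lid_pivot 0.83 [326.4, 258.2] [ 0.6232 -0.0564]
lid_knob 0.87 [298.1, 87.8] [0.601  0.0984]
catch 0.94 [290.1, 35.0] [0.5941 0.1402]
```

View pics/s1_c.png

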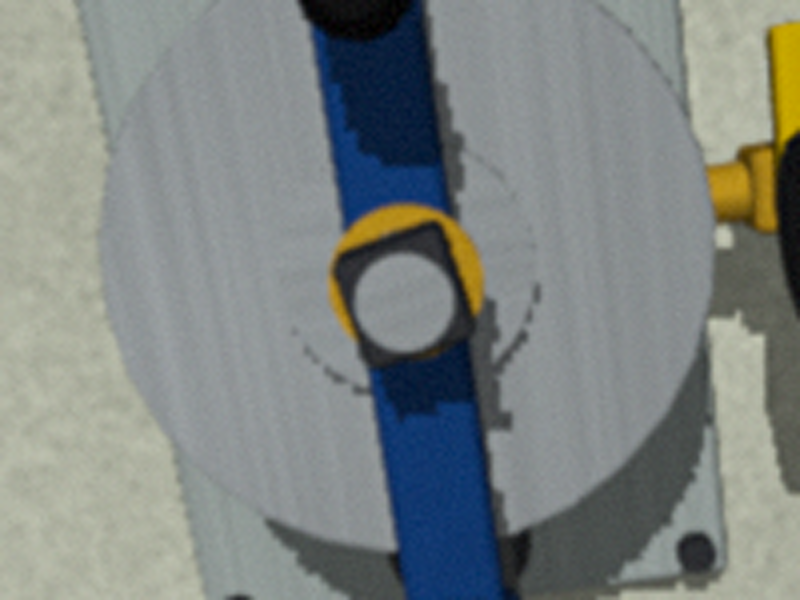

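The screw head centre is (0.6096,0.0378) with its sides at 18.4°, so the screw angle is about 0.165. The arm runs at 97.8°. Now to the wrench.

Request:
{"name": "apply_moves", "arguments": {
  "increments": [
    [-0.024, -0.045, 0, 0, 0, 0, 0],
    [-0.024, -0.045, 0, 0, 0, 0, 0],
    [-0.024, -0.045, 0, 0, 0, 0, 0],
    [-0.024, -0.045, 0, 0, 0, 0, 0],
    [-0.024, -0.045, 0, 0, 0, 0, 0],
    [-0.024, -0.045, 0, 0, 0, 0, 0],
    [-0.024, -0.045, 0, 0, 0, 0, 0],
    [-0.018, -0.04, 0, 0, 0, 0, 0],
    [0, 0, 0, 0, 0, 0, 0]
  ]
}}

```text
time: 32.2
tcp_pos: [0.4197, 0.3867, 0.241]
orientation: [[1.0, 0.004, 0.011], [0.004, -1.0, 0.008], [0.011, -0.008, -1.0]]
ft_force: [-0.4, 0.1, 0.4]
grip_width: 0.5
```

Request:
{"name": "apply_moves", "arguments": {
  "increments": [
    [0, 0, 0, 0, 0, -0.18, 0],
    [0, 0, 0, 0, 0, -0.18, 0],
    [0, 0, 0, 0, 0, -0.18, 0],
    [0, 0, 0, 0, 0, -0.18, 0],
    [0, 0, 0, 0, 0, -0.18, 0],
    [0, 0, 0, 0, 0, -0.18, 0],
    [0, 0, 0, 0, 0, -0.18, 0],
    [0, 0, 0, 0, 0, -0.18, 0],
    [0, 0, 0, 0, 0, -0.18, 0],
    [0, 0, 0, 0, 0, 0, 0]
  ]
}}

```text
time: 33.45
tcp_pos: [0.4178, 0.3831, 0.2449]
orientation: [[-0.109, 0.994, 0.015], [0.994, 0.109, 0.009], [0.007, 0.016, -1.0]]
ft_force: [0.2, -0.3, -0.4]
grip_width: 0.499
```

```bash
python3 pose.py .426 .3706 .1 94.4; python3 wr.py w2
```

```text
t 33.45 p [0.4178 0.3831 0.2449] yaw 96.25 F [ 0.2 -0.3 -0.4] T [ 0.03  0.01 -0.  ] g 0.499
move [-0.0143  0.0044  0.1449] rot [ 0.016 -0.007  0.032] q [43. 17.  6. 78. -0. 36.]
wrench 0.59 [305. 260.] [0.5518 0.3809] [0.5514 0.3808 0.0047]
wrench_grip 0.71 [310. 165.] [0.4202 0.3744] [0.4174 0.3744 0.0291]
wrench_jaw 0.77 [303. 262.] [0.5559 0.3784] [0.5556 0.3784 0.0045]
tool_mat 0.92 [296. 179.] [0.4425 0.3597] [0.4352 0.3606 0.0277]
catch 0.97 [ 79. 320.] [0.6038 0.1364] [0.5894 0.1493 0.1099]
lid_knob 0.62 [ 22. 335.] [0.606 0.097] [0.5967 0.1067 0.1303]
wrench dir 4.120290528310542 ends [0.3514 0.3651] [0.5703 0.3809] 0.21953353429046746
0.0 b -0.0134 0.013 mid [0.3614 0.3657] zmax 0.0289
0.02 b -0.0131 0.0131 mid [0.3813 0.3672] zmax 0.0289
0.04 b -0.0129 0.013 mid [0.4012 0.3687] zmax 0.0289
0.06 b -0.0126 0.013 mid [0.4212 0.3704] zmax 0.029
0.08 b -0.0132 0.0128 mid [0.4412 0.3714] zmax 0.029
0.1 b -0.0132 0.013 mid [0.4611 0.3729] zmax 0.0286
0.12 b -0.0072 0.0079 mid [0.481  0.3748] zmax 0.0235
0.14 b -0.0119 0.0111 mid [0.501  0.3755] zmax 0.0233
0.16 b -0.023 0.0234 mid [0.5209 0.3775] zmax 0.0239
0.18 b -0.023 0.0235 mid [0.5409 0.379 ] zmax 0.0218
0.2 b -0.0229 0.0233 mid [0.5608 0.3804] zmax 0.0191
```

Request:
{"name": "apply_moves", "arguments": {
  "increments": [
    [-0.0143, 0.0044, 0.0, 0.016, -0.007, 0.034, 0],
    [0, 0, 0.05, 0, 0, 0, 0],
    [0, 0, 0.05, 0, 0, 0, 0],
    [0, 0, 0.05, 0, 0, 0, 0],
    [0, 0, 0.02, 0, 0, 0, 0],
    [0, 0, 0, 0, 0, 0, 0]
  ]
}}

```text
time: 34.6
tcp_pos: [0.4266, 0.3658, 0.0704]
orientation: [[-0.062, 0.998, -0.002], [0.998, 0.062, -0.001], [-0.001, -0.002, -1.0]]
ft_force: [1.0, 0.9, 0.8]
grip_width: 0.5
```

```bash
python3 pose.py .4262 .3707 .008 94.2
```

```text
t 34.6 p [0.4266 0.3658 0.0704] yaw 93.55 F [1.  0.9 0.8] T [-0.03  0.04  0.03] g 0.5
move [ 0.005  -0.      0.0624] rot [-0.002  0.001 -0.011] q [ 41.  23. -12.  55.   0.  37.]
```

Request:
{"name": "apply_moves", "arguments": {
  "increments": [
    [0.005, 0, 0.0, -0.002, 0.001, -0.011, 0],
    [0, 0, 0.02, 0, 0, 0, 0],
    [0, 0, 0.02, 0, 0, 0, 0],
    [0, 0, 0.012, 0, 0, 0, 0],
    [0, 0, 0.004, 0, 0, 0, 0],
    [0, 0, 0, 0, 0, 0, 0]
  ],
  "newtons": 100
}}

```text
time: 35.35
tcp_pos: [0.431, 0.3745, 0.0198]
orientation: [[-0.072, 0.997, 0.008], [0.997, 0.072, 0.007], [0.006, 0.009, -1.0]]
ft_force: [-0.2, 0.2, -0.1]
grip_width: 0.5
```

```bash
python3 pose.py .4262 .3707 .009 94.2
```

```text
t 35.35 p [0.431  0.3745 0.0198] yaw 94.14 F [-0.2  0.2 -0.1] T [-0.02  0.03  0.  ] g 0.5
move [-0.0035 -0.0052  0.0107] rot [ 0.009 -0.006 -0.001] q [ 41.  26. -15.  48.  -0.  37.]
```

Request:
{"name": "apply_moves", "arguments": {
  "increments": [
    [-0.0035, -0.005, 0.004, 0.009, -0.006, 0, 0],
    [0, 0, 0.004, 0, 0, 0, 0],
    [0, 0, 0.002, 0, 0, 0, 0],
    [0, 0, 0, 0, 0, 0, 0]
  ]
}}

```text
time: 35.85
tcp_pos: [0.4266, 0.3709, 0.0104]
orientation: [[-0.072, 0.997, 0.0], [0.997, 0.072, 0.001], [0.001, 0.0, -1.0]]
ft_force: [0.2, 0.4, -0.1]
grip_width: 0.499
```

```bash
python3 pose.py .4262 .3707 .009 94.2
```

```text
t 35.85 p [0.4266 0.3709 0.0104] yaw 94.13 F [ 0.2  0.4 -0.1] T [0.05 0.01 0.01] g 0.499
move [-0.0002 -0.0004  0.0014] rot [ 0.    -0.001 -0.001] q [ 41.  27. -16.  47.   0.  37.]
```

Shut and lift.

Request:
{"name": "apply_moves", "arguments": {
  "increments": [
    [0, 0, 0, 0, 0, 0, -1],
    [0, 0, 0, 0, 0, 0, -1],
    [0, 0, 0, 0, 0, 0, -1],
    [0, 0, 0, 0, 0, 0, -1],
    [0, 0, -0.03, 0, 0, 0, -1],
    [0, 0, -0.05, 0, 0, 0, -1],
    [0, 0, -0.05, 0, 0, 0, -1],
    [0, 0, -0.05, 0, 0, 0, -1],
    [0, 0, 0, 0, 0, 0, -1],
    [0, 0, 0, 0, 0, 0, -1]
  ],
  "newtons": 100
}}

```text
time: 37.1
tcp_pos: [0.4243, 0.3691, 0.1908]
orientation: [[-0.072, 0.997, -0.007], [0.997, 0.072, -0.005], [-0.004, -0.008, -1.0]]
ft_force: [-0.4, -0.7, -3.9]
grip_width: 0.274
```

```bash
python3 pose.py .45 -.016 .19 108.4
python3 - <<'E'
from h import *
np.set_printoptions(precision=4,suppress=True)
s=ctrl.observe(); M=s["orientation"]; p=s["tcp_pos"]
c=ctrl.read_camera("wrist"); P=cloud(c); cv2.imwrite("pics/w3.png",c["pixels"])
L=(P-p)@M  # tool frame: y along wrench forward, z down
m=(L[...,1]>-.1)&(L[...,1]<.17)&(abs(L[...,0])<.035)&(L[...,2]>-.04)&(L[...,2]<.03)
Q=L[m]
for lo in np.arange(-.1,.17,.01):
    k=(Q[:,1]>=lo)&(Q[:,1]<lo+.01)
    if k.sum()>5: print(lo.round(3),k.sum(),"x",Q[k,0].min().round(4),Q[k,0].max().round(4),"z",np.percentile(Q[k,2],[5,50]).round(4))
E
```

```text
t 37.1 p [0.4243 0.3691 0.1908] yaw 94.12 F [-0.4 -0.7 -3.9] T [-0.06  0.13  0.01] g 0.274
move [-0.3859 -0.002   0.0026] rot [-0.008  0.003 -0.249] q [41. 19.  0. 72.  0. 37.]
-0.08 987 x -0.0144 0.012 z [-0.0182 -0.0168]
-0.07 1726 x -0.0142 0.012 z [-0.0184 -0.0172]
-0.06 1616 x -0.0145 0.0119 z [-0.0182 -0.0171]
-0.05 1495 x -0.0142 0.0118 z [-0.0182 -0.017 ]
-0.04 1416 x -0.0142 0.012 z [-0.0181 -0.0171]
-0.03 1335 x -0.0143 0.012 z [-0.0181 -0.017 ]
-0.02 2405 x -0.0241 0.022 z [-0.0369 -0.0174]
-0.01 2380 x -0.0268 0.0245 z [-0.0377 -0.0176]
-0.0 1409 x -0.0148 0.0126 z [-0.0377 -0.0173]
0.01 1017 x -0.0151 0.0129 z [-0.0184 -0.017 ]
0.02 947 x -0.0141 0.0122 z [-0.0177 -0.0168]
0.03 281 x -0.0129 0.0107 z [-0.0171 -0.0153]
0.04 460 x -0.0089 0.0064 z [-0.0123 -0.0109]
0.05 62 x -0.0089 0.0065 z [-0.0117 -0.0092]
```

Request:
{"name": "apply_moves", "arguments": {
  "increments": [
    [-0.03, 0, 0, -0.008, 0.003, -0.05, -1],
    [-0.048, 0.0, 0, 0, 0, -0.05, -1],
    [-0.048, 0, 0, 0, 0, -0.05, -1],
    [-0.048, 0, 0, 0, 0, -0.05, -1],
    [-0.048, 0, 0, 0, 0, -0.04, -1],
    [-0.048, 0, 0, 0, 0, 0, -1],
    [-0.045, 0, 0, 0, 0, 0, -1],
    [-0.04, 0, 0, 0, 0, 0, -1],
    [0, 0, 0, 0, 0, 0, -1],
    [0, 0, 0, 0, 0, 0, -1]
  ]
}}

```text
time: 38.4
tcp_pos: [0.5007, 0.0128, 0.1739]
orientation: [[-0.316, 0.948, -0.026], [0.949, 0.316, -0.009], [-0.001, -0.028, -1.0]]
ft_force: [-0.2, 0.6, -3.2]
grip_width: 0.277
```

```bash
python3 pose.py .4482 -.0158 .17 108.4
```

```text
t 38.4 p [0.5007 0.0128 0.1739] yaw 108.43 F [-0.2  0.6 -3.2] T [ 0.02  0.07 -0.03] g 0.277
move [-0.0105 -0.0587  0.0055] rot [-0.028  0.001  0.   ] q [  2.  14.  -9.  69.  -0. -17.]
```

Request:
{"name": "apply_moves", "arguments": {
  "increments": [
    [-0.004, -0.02, 0, -0.028, 0, 0, -1],
    [-0.004, -0.02, 0, 0, 0, 0, -1],
    [-0.002, -0.018, 0, 0, 0, 0, -1],
    [0, 0, 0, 0, 0, 0, -1],
    [0, 0, 0, 0, 0, 0, -1]
  ]
}}

```text
time: 39.02
tcp_pos: [0.4455, -0.0124, 0.1718]
orientation: [[-0.321, 0.947, -0.003], [0.947, 0.321, 0.0], [0.001, -0.003, -1.0]]
ft_force: [0.0, -0.9, -3.7]
grip_width: 0.281
```

```bash
python3 pose.py .4482 -.0158 .12 108.4
```

```text
t 39.02 p [ 0.4455 -0.0124  0.1718] yaw 108.73 F [ 0.  -0.9 -3.7] T [-0.01  0.08 -0.02] g 0.281
move [-0.0042  0.0016  0.0518] rot [-0.003 -0.001  0.006] q [ -2.   8. -17.  65.   0. -20.]
```

Request:
{"name": "apply_moves", "arguments": {
  "increments": [
    [-0.004, 0.0016, 0, -0.003, 0, 0.006, -1],
    [0, 0, 0.02, 0, 0, 0, -1],
    [0, 0, 0.02, 0, 0, 0, -1],
    [0, 0, 0.008, 0, 0, 0, -1],
    [0, 0, 0, 0, 0, 0, -1],
    [0, 0, 0, 0, 0, 0, -1]
  ]
}}

```text
time: 39.78
tcp_pos: [0.4525, -0.0153, 0.1235]
orientation: [[-0.316, 0.949, 0.004], [0.949, 0.316, 0.002], [0.0, 0.004, -1.0]]
ft_force: [0.7, -0.6, -3.6]
grip_width: 0.275
```

```bash
python3 pose.py .4482 -.0158 .116 108.4
```

```text
t 39.77 p [ 0.4525 -0.0153  0.1235] yaw 108.39 F [ 0.7 -0.6 -3.6] T [-0.03  0.2  -0.01] g 0.275
move [ 0.0009 -0.0043  0.0075] rot [ 0.004 -0.    -0.   ] q [ -2.  10. -22.  58.   0. -20.]
```

Request:
{"name": "apply_moves", "arguments": {
  "increments": [
    [0.001, -0.0043, 0, 0.004, 0, 0, -1],
    [0, 0, 0.004, 0, 0, 0, -1],
    [0, 0, 0.003, 0, 0, 0, -1],
    [0, 0, 0, 0, 0, 0, -1]
  ]
}}

```text
time: 40.28
tcp_pos: [0.4485, -0.0158, 0.1172]
orientation: [[-0.316, 0.949, 0.002], [0.949, 0.316, 0.0], [-0.0, 0.002, -1.0]]
ft_force: [0.3, -0.2, -3.4]
grip_width: 0.275
```

```bash
python3 pose.py .4482 -.0158 .116 108.4
python3 - <<'E'
from h import *
np.set_printoptions(precision=4,suppress=True)
for n in ["scene","side","wrist"]:
    c=ctrl.read_camera(n)
    for t,z in (("wrench_jaw",.109),("screw_head",.125)):
        for r in ctrl.tip_of(n,t)[:1]: print(n,t,r["p"],r["pixel"],at_z(c,*r["pixel"],z)[:2])
    u,v=map(int,proj(c,[.6,.035,.115])); u=min(max(u,60),579); v=min(max(v,45),354)
    cv2.imwrite(f"pics/f_{n}.png",cv2.resize(c["pixels"][v-45:v+45,u-60:u+60],None,fx=4,fy=4,interpolation=cv2.INTER_CUBIC))
a=[cv2.imread(f"pics/f_{n}.png") for n in ("scene","side")]
cv2.imwrite("pics/f.png",cv2.resize(np.vstack(a),None,fx=.83,fy=.83))
E
```

```text
t 40.27 p [ 0.4485 -0.0158  0.1172] yaw 108.39 F [ 0.3 -0.2 -3.4] T [-0.07  0.1  -0.02] g 0.275
move [ 0.0001 -0.0003  0.0012] rot [ 0.002  0.    -0.   ] q [ -2.  10. -23.  57.   0. -20.]
scene wrench_jaw 0.75 [328.8, 194.8] [0.5665 0.0143]
scene screw_head 0.5 [342.5, 196.6] [0.599  0.0345]
side wrench_jaw 0.42 [327.0, 181.5] [0.566 0.022]
side screw_head 0.48 [339.3, 170.5] [0.6051 0.0373]
```

View pics/f.png

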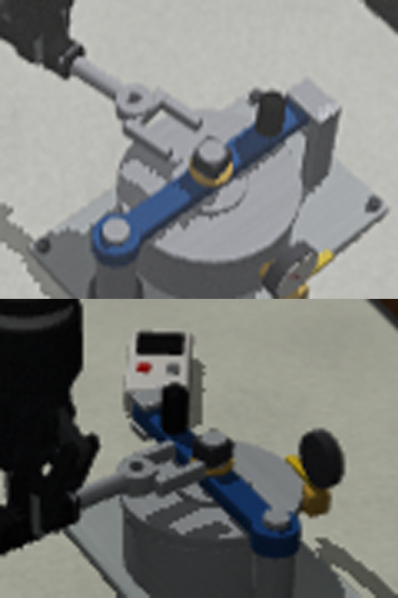

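The jaw faces the screw head in line in both views. Advance slowly.

Request:
{"name": "apply_moves", "arguments": {
  "increments": [
    [0, 0.006, 0.001, 0.002, 0, 0, -1],
    [0, 0.006, 0, 0, 0, 0, -1],
    [0, 0.004, 0, 0, 0, 0, -1],
    [0, 0, 0, 0, 0, 0, -1]
  ]
}}

```text
time: 41.22
tcp_pos: [0.4655, -0.0103, 0.1164]
orientation: [[-0.316, 0.949, 0.0], [0.949, 0.316, -0.001], [-0.001, 0.0, -1.0]]
ft_force: [-0.1, 0.3, -4.6]
grip_width: 0.277
```

```bash
python3 pose.py .4909 -.0016 .116 108.4
```

```text
t 41.23 p [ 0.4655 -0.0103  0.1164] yaw 108.4 F [-0.1  0.3 -4.6] T [-0.08  0.13  0.02] g 0.277
move [0.0002 0.0269 0.0004] rot [ 0.     0.001 -0.   ] q [ -1.  12. -21.  57.  -0. -20.]
```

Request:
{"name": "apply_moves", "arguments": {
  "increments": [
    [0, 0.006, 0, 0, 0, 0, -1],
    [0, 0.006, 0, 0, 0, 0, -1],
    [0, 0.004, 0, 0, 0, 0, -1],
    [0, 0, 0, 0, 0, 0, -1]
  ]
}}

```text
time: 41.72
tcp_pos: [0.4818, -0.0048, 0.1163]
orientation: [[-0.316, 0.949, 0.0], [0.949, 0.316, -0.0], [-0.001, 0.0, -1.0]]
ft_force: [-0.1, -0.1, -3.9]
grip_width: 0.28
```

```bash
python3 pose.py .4909 -.0016 .116 108.4
```

```text
t 41.73 p [ 0.4818 -0.0048  0.1163] yaw 108.4 F [-0.1 -0.1 -3.9] T [-0.    0.11 -0.03] g 0.28
move [0.0002 0.0097 0.0003] rot [0.    0.001 0.   ] q [ -1.  13. -19.  58.  -0. -19.]
```

Request:
{"name": "apply_moves", "arguments": {
  "increments": [
    [0, 0.004, 0, 0, 0, 0, -1],
    [0, 0.004, 0, 0, 0, 0, -1],
    [0, 0.001, 0, 0, 0, 0, -1],
    [0, 0, 0, 0, 0, 0, -1]
  ]
}}

```text
time: 42.22
tcp_pos: [0.4907, -0.0018, 0.1162]
orientation: [[-0.316, 0.949, 0.0], [0.949, 0.316, -0.0], [-0.0, -0.0, -1.0]]
ft_force: [-0.1, -1.0, -3.5]
grip_width: 0.275
```

```bash
python3 pose.py .4909 -.0016 .116 108.4
python3 - <<'E'
from h import *
np.set_printoptions(precision=4,suppress=True)
s=ctrl.observe(); M=s["orientation"]; p=s["tcp_pos"]
for n in ["scene","side"]:
    c=ctrl.read_camera(n)
    u,v=map(int,proj(c,[.6,.035,.115]))
    cv2.imwrite(f"pics/g_{n}.png",cv2.resize(c["pixels"][v-40:v+30,u-50:u+50],None,fx=4.5,fy=4.5,interpolation=cv2.INTER_CUBIC))
a=[cv2.imread(f"pics/g_{n}.png") for n in ("scene","side")]
cv2.imwrite("pics/g.png",cv2.resize(np.vstack(a),None,fx=.9,fy=.9))
E
```

```text
t 42.23 p [ 0.4907 -0.0018  0.1162] yaw 108.4 F [-0.1 -1.  -3.5] T [-0.04  0.15 -0.02] g 0.275
move [0.0002 0.0003 0.0002] rot [-0.  0.  0.] q [ -0.  14. -18.  58.  -0. -19.]
```

View pics/g.png

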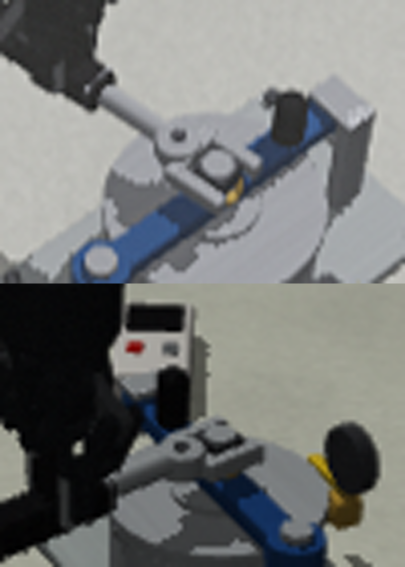

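The jaw surrounds the head in both views. Start turning clockwise.

Request:
{"name": "apply_moves", "arguments": {
  "increments": [
    [0.0075, 0.0002, 0, 0, 0, 0.06, -1],
    [0.0075, 0.0002, 0, 0, 0, 0.06, -1],
    [0.0075, 0.0002, 0, 0, 0, 0.06, -1],
    [0, 0, 0, 0, 0, 0, -1]
  ]
}}

```text
time: 42.82
tcp_pos: [0.4847, 0.0203, 0.1163]
orientation: [[-0.137, 0.991, -0.0], [0.991, 0.137, -0.001], [-0.001, -0.0, -1.0]]
ft_force: [0.7, -1.5, -4.6]
grip_width: 0.279
```

```bash
cat > tq.py <<'E'
from h import *
s=ctrl.observe(); M=s["orientation"]; p=s["tcp_pos"]; C=np.array([.610,.038]); d=p[:2]-C
F,T=s["ft_force"],s["ft_torque"]
print("t",s["time"],"phi",np.degrees(np.arctan2(d[1],d[0]))%360,"R",np.hypot(*d).round(4),"yaw+90",np.degrees(np.arctan2(M[1,0],M[0,0]))+90,"turn",np.radians(108.4)-np.arctan2(M[1,0],M[0,0]),"z",p[2].round(4))
print("F tool",(M.T@F).round(2),"Fw",F.round(2),"T",T.round(3),"torque about screw (F x d + Tz)",(d[0]*F[1]-d[1]*F[0]+T[2]).round(3),"g",s["grip_width"].round(3))
E
python3 tq.py
```

```text
t 42.825 phi 188.0336132626812 R 0.1265 yaw+90 187.84921475854563 turn 0.1841459411342039 z 0.1163Traceback (most recent call last):
  File "tq.py", line 5, in <module>
    print("F tool",(M.T@F).round(2),"Fw",F.round(2),"T",T.round(3),"torque about screw (F x d + Tz)",(d[0]*F[1]-d[1]*F[0]+T[2]).round(3),"g",s["grip_width"].round(3))
                                                                                                                                             ^^^^^^^^^^^^^^^^^^^^^
AttributeError: 'float' object has no attribute 'round'
```

Request:
{"name": "apply_moves", "arguments": {
  "increments": [
    [0.005, 0.0001, 0, 0, 0, 0.04, -1],
    [0.005, 0.0001, 0, 0, 0, 0.04, -1],
    [0, 0, 0, 0, 0, 0, -1]
  ]
}}

```text
time: 43.2
tcp_pos: [0.4837, 0.0295, 0.1163]
orientation: [[-0.061, 0.998, -0.0], [0.998, 0.061, -0.002], [-0.002, -0.0, -1.0]]
ft_force: [1.5, -0.6, -4.3]
grip_width: 0.277
```

```bash
sed -i 's/s\["grip_width"\].round(3)/round(s["grip_width"],3)/' tq.py; python3 tq.py
```

```text
t 43.2 phi 183.8369293401475 R 0.1265 yaw+90 183.48354601353753 turn 0.2603412347860041 z 0.1163
F tool [-0.68  1.48  4.28] Fw [ 1.51 -0.6  -4.28] T [-0.143  0.131  0.51 ] torque about screw (F x d + Tz) 0.598 g 0.277
```

Request:
{"name": "apply_moves", "arguments": {
  "increments": [
    [0.005, 0.0001, 0, 0, 0, 0.04, -1],
    [0.005, 0.0001, 0, 0, 0, 0.04, -1],
    [0, 0, 0, 0, 0, 0, -1]
  ]
}}

```text
time: 43.58
tcp_pos: [0.4835, 0.0389, 0.1162]
orientation: [[0.015, 1.0, -0.0], [1.0, -0.015, -0.002], [-0.002, -0.0, -1.0]]
ft_force: [-0.5, -0.6, -4.0]
grip_width: 0.275
```

```bash
python3 tq.py
```

```text
t 43.575 phi 179.60562828913567 R 0.1265 yaw+90 179.1623044046804 turn 0.3357611286347377 z 0.1162
F tool [-0.61 -0.44  4.05] Fw [-0.45 -0.61 -4.05] T [-0.115  0.067  0.682] torque about screw (F x d + Tz) 0.759 g 0.275
```

Request:
{"name": "apply_moves", "arguments": {
  "increments": [
    [0.004, 0.0001, 0, 0, 0, 0.03, -1],
    [0.004, 0.0001, 0, 0, 0, 0.03, -1],
    [0, 0, 0, 0, 0, 0, -1]
  ]
}}

```text
time: 43.95
tcp_pos: [0.4837, 0.0465, 0.1162]
orientation: [[0.075, 0.997, -0.001], [0.997, -0.075, -0.002], [-0.002, -0.001, -1.0]]
ft_force: [-0.2, -1.0, -3.7]
grip_width: 0.276
```

```bash
python3 tq.py
```

```text
t 43.95 phi 176.14842743502052 R 0.1265 yaw+90 175.68578653908344 turn 0.39643781189381033 z 0.1162
F tool [-1.   -0.08  3.74] Fw [-0.16 -1.   -3.74] T [-0.157  0.022  0.677] torque about screw (F x d + Tz) 0.805 g 0.276
```

Request:
{"name": "apply_moves", "arguments": {
  "increments": [
    [0.0025, 0, 0, 0, 0, 0.02, -1],
    [0.0025, 0, 0, 0, 0, 0.02, -1],
    [0, 0, 0, 0, 0, 0, -1]
  ]
}}

```text
time: 44.32
tcp_pos: [0.4843, 0.0517, 0.1162]
orientation: [[0.117, 0.993, -0.001], [0.993, -0.117, -0.002], [-0.002, -0.0, -1.0]]
ft_force: [-0.7, -2.3, -5.1]
grip_width: 0.273
```

```bash
python3 tq.py
```

```text
t 44.325 phi 173.78305115755714 R 0.1265 yaw+90 173.2920029361175 turn 0.43821721734581853 z 0.1162
F tool [-2.34 -0.4   5.13] Fw [-0.68 -2.29 -5.12] T [-0.156  0.053  0.621] torque about screw (F x d + Tz) 0.918 g 0.273
```

Request:
{"name": "apply_moves", "arguments": {
  "increments": [
    [0.0025, 0, 0, 0, 0, 0.02, -1],
    [0, 0, 0, 0, 0, 0, -1]
  ]
}}

```text
time: 44.58
tcp_pos: [0.4846, 0.0543, 0.1162]
orientation: [[0.138, 0.99, -0.001], [0.99, -0.138, -0.002], [-0.002, -0.0, -1.0]]
ft_force: [0.1, -1.5, -3.8]
grip_width: 0.273
```

```bash
python3 tq.py
```

```text
t 44.575 phi 172.60019440359414 R 0.1265 yaw+90 172.07753754404837 turn 0.459413637088949 z 0.1162
F tool [-1.49  0.29  3.79] Fw [ 0.08 -1.52 -3.78] T [-0.139  0.065  0.722] torque about screw (F x d + Tz) 0.912 g 0.273
```

Request:
{"name": "apply_moves", "arguments": {
  "increments": [
    [0.0025, 0, 0, 0, 0, 0.02, -1],
    [0, 0, 0, 0, 0, 0, -1]
  ]
}}

```text
time: 44.82
tcp_pos: [0.4849, 0.0569, 0.1162]
orientation: [[0.159, 0.987, -0.001], [0.987, -0.159, -0.002], [-0.002, -0.0, -1.0]]
ft_force: [-0.1, -1.3, -4.0]
grip_width: 0.275
```

```bash
python3 tq.py
```

```text
t 44.825 phi 171.39350317336567 R 0.1265 yaw+90 170.8563786600418 turn 0.48072688030484323 z 0.1162
F tool [-1.27  0.1   3.98] Fw [-0.1  -1.28 -3.98] T [-0.19   0.112  0.687] torque about screw (F x d + Tz) 0.848 g 0.275
```

Request:
{"name": "apply_moves", "arguments": {
  "increments": [
    [0.0025, 0, 0, 0, 0, 0.02, -1],
    [0, 0, 0, 0, 0, 0, -1]
  ]
}}

```text
time: 45.08
tcp_pos: [0.4854, 0.0596, 0.1162]
orientation: [[0.18, 0.984, -0.001], [0.984, -0.18, -0.002], [-0.002, -0.0, -1.0]]
ft_force: [0.1, -1.2, -4.6]
grip_width: 0.28
```

```bash
python3 tq.py
```

```text
t 45.075 phi 170.18359098655444 R 0.1265 yaw+90 169.63089934783116 turn 0.5021155292179944 z 0.1162
F tool [-1.14  0.33  4.56] Fw [ 0.11 -1.19 -4.56] T [-0.152  0.007  0.765] torque about screw (F x d + Tz) 0.911 g 0.28
```

Request:
{"name": "apply_moves", "arguments": {
  "increments": [
    [0.0025, 0, 0, 0, 0, 0.02, -1],
    [0, 0, 0, 0, 0, 0, -1]
  ]
}}

```text
time: 45.32
tcp_pos: [0.4859, 0.0622, 0.1161]
orientation: [[0.201, 0.98, -0.001], [0.98, -0.201, -0.002], [-0.002, -0.0, -1.0]]
ft_force: [0.0, -2.0, -4.2]
grip_width: 0.276
```

```bash
python3 tq.py
```

```text
t 45.325 phi 168.9648101059827 R 0.1265 yaw+90 168.40338394240945 turn 0.5235397146615566 z 0.1161
F tool [-1.99  0.43  4.24] Fw [ 0.02 -2.04 -4.23] T [-0.22   0.074  0.707] torque about screw (F x d + Tz) 0.96 g 0.276
```

Request:
{"name": "apply_moves", "arguments": {
  "increments": [
    [0.0025, 0, 0, 0, 0, 0.02, -1],
    [0, 0, 0, 0, 0, 0, -1]
  ]
}}

```text
time: 45.58
tcp_pos: [0.4864, 0.0648, 0.1162]
orientation: [[0.222, 0.975, -0.001], [0.975, -0.222, -0.002], [-0.002, -0.0, -1.0]]
ft_force: [1.0, -1.1, -4.2]
grip_width: 0.28
```

```bash
python3 tq.py
```

```text
t 45.575 phi 167.75307804361768 R 0.1265 yaw+90 167.1791181933374 turn 0.5449071829022587 z 0.1162
F tool [-0.85  1.19  4.19] Fw [ 0.97 -1.1  -4.19] T [-0.203  0.06   0.725] torque about screw (F x d + Tz) 0.835 g 0.28
```

Request:
{"name": "apply_moves", "arguments": {
  "increments": [
    [0.0025, 0, 0, 0, 0, 0.02, -1],
    [0, 0, 0, 0, 0, 0, -1]
  ]
}}

```text
time: 45.82
tcp_pos: [0.487, 0.0674, 0.1162]
orientation: [[0.243, 0.97, -0.001], [0.97, -0.243, -0.002], [-0.002, -0.0, -1.0]]
ft_force: [-0.7, -1.3, -4.3]
grip_width: 0.281
```

```bash
python3 tq.py
```

```text
t 45.825 phi 166.54197465726963 R 0.1265 yaw+90 165.95250318003016 turn 0.5663156535388636 z 0.1162
F tool [-1.42 -0.41  4.31] Fw [-0.75 -1.28 -4.3 ] T [-0.172  0.058  0.798] torque about screw (F x d + Tz) 0.978 g 0.281
```

Request:
{"name": "apply_moves", "arguments": {
  "increments": [
    [0.0025, 0, 0, 0, 0, 0.02, -1],
    [0, 0, 0, 0, 0, 0, -1]
  ]
}}

```text
time: 46.08
tcp_pos: [0.4876, 0.07, 0.1161]
orientation: [[0.263, 0.965, -0.001], [0.965, -0.263, -0.002], [-0.002, -0.0, -1.0]]
ft_force: [-0.7, -0.9, -4.5]
grip_width: 0.279
```

```bash
python3 tq.py
python3 - <<'E'
from h import *
s=ctrl.observe(); M=s["orientation"]; p=s["tcp_pos"]
c=ctrl.read_camera("wrist"); P=cloud(c); L=(P-p)@M
print("screw px",proj(c,[.61,.038,.125]))
# yaw of handle vs tool: edges of handle rear in tool frame
Q=L[(L[...,1]>-.08)&(L[...,1]<-.03)&(abs(L[...,0])<.03)&(abs(L[...,2]+.017)<.006)]
for lo in (-.08,-.07,-.06,-.05,-.04):
    k=Q[(Q[:,1]>=lo)&(Q[:,1]<lo+.01)]
    if len(k)>5: print(lo,k[:,0].min(),k[:,0].max())
im=c["pixels"]; cv2.imwrite("pics/t1.png",im)
c=ctrl.read_camera("scene"); u,v=map(int,proj(c,[.6,.038,.125])); a=cv2.resize(c["pixels"][v-25:v+25,u-40:u+30],None,fx=5.5,fy=5.5,interpolation=cv2.INTER_CUBIC)
b=cv2.resize(im,(385,240)); cv2.imwrite("pics/t.png",np.vstack([a,b]))
E
```

```text
t 46.075 phi 165.33586437431194 R 0.1265 yaw+90 164.72345520387648 turn 0.5877665873877178 z 0.1161
F tool [-1.01 -0.5   4.45] Fw [-0.75 -0.85 -4.45] T [-0.153  0.067  0.821] torque about screw (F x d + Tz) 0.95 g 0.279
screw px (np.float64(321.5976240691736), np.float64(456.49125006575196))
-0.08 -0.014623022351840676 0.011381186947521781
-0.07 -0.014836771198322196 0.011551932063090917
-0.06 -0.014688494946859261 0.011744158142082189
-0.05 -0.01447610650764185 0.011515688048225371
-0.04 -0.014408684561794503 0.011749730492284331
```

View pics/t.png

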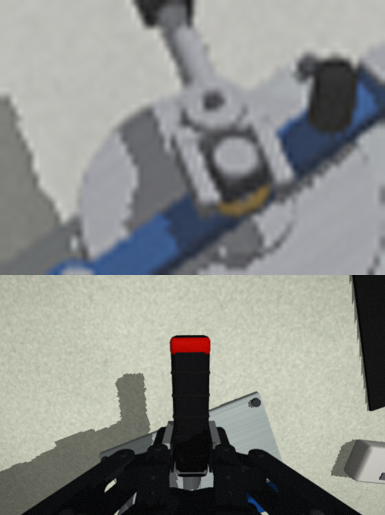

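Request:
{"name": "apply_moves", "arguments": {
  "increments": [
    [0.0019, 0, 0, 0, 0, 0.015, -1],
    [0, 0, 0, 0, 0, 0, -1]
  ]
}}

```text
time: 46.42
tcp_pos: [0.4881, 0.0719, 0.1161]
orientation: [[0.278, 0.96, -0.001], [0.96, -0.278, -0.002], [-0.002, -0.0, -1.0]]
ft_force: [-0.1, -1.4, -3.6]
grip_width: 0.275
```

```bash
python3 tq.py
```

```text
t 46.425 phi 164.45236165574119 R 0.1265 yaw+90 163.83069330915782 turn 0.6033482218869015 z 0.1161
F tool [-1.39  0.25  3.64] Fw [-0.15 -1.41 -3.63] T [-0.177  0.102  0.732] torque about screw (F x d + Tz) 0.909 g 0.275
```

Run:
```python
from h import *
C=np.array([.610,.038]); tt=[]; S={"scene":[],"side":[]}
for i in range(8):
    n="scene" if i%2 else "side"; c=ctrl.read_camera(n); S[n].append(c["pixels"].astype(float)); S[n+"c"]=c
    s=ctrl.observe(); d=s["tcp_pos"][:2]-C; F=s["ft_force"]; tt.append(d[0]*F[1]-d[1]*F[0]+s["ft_torque"][2])
print(np.round(tt,3),np.mean(tt))
out=[]
for n in ("scene","side"):
    c=S[n+"c"]; im=np.mean(S[n],0)
    # rectify horizontal plane z=.125 (head top) to top view, 0.1mm grid/ 1px=0.15mm
    g=np.mgrid[0:400,0:400]; X=.610+(g[1]-200)*.0002; Y=.038-(g[0]-200)*.0002
    T=c["T"]; q=np.stack([X,Y,np.full_like(X,.125)],-1)-T[:3,3]; q=q@T[:3,:3]
    a,b=q[...,0]/-q[...,2],-q[...,1]/-q[...,2]; f=1+c["k1"]*(a*a+b*b); K=c["K"]
    out.append(cv2.remap(im.astype(np.uint8),(K[0,0]*a*f+K[0,2]).astype(np.float32),(K[1,1]*b*f+K[1,2]).astype(np.float32),cv2.INTER_CUBIC))
cv2.imwrite("pics/top.png",np.hstack(out))
```

```text
[0.972 0.834 0.789 0.747 0.91  0.904 0.72  0.9  ] 0.8468451793929255
```

View pics/top.png

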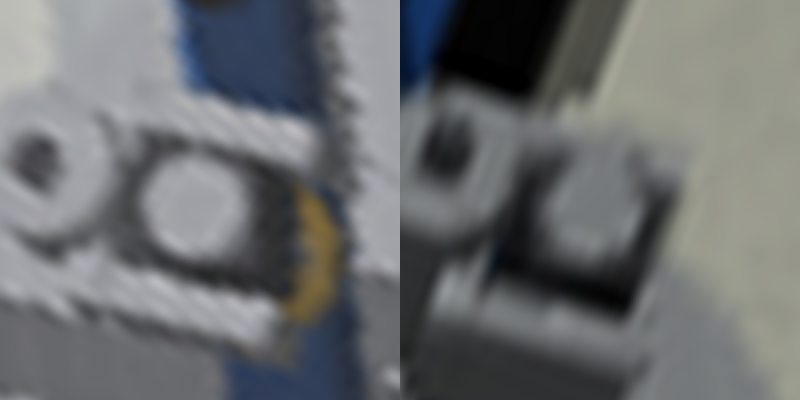

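The torque hasn't dropped yet, and the estimates of screw angle disagree: about 0.63 from geometry, less from torque. I'll take the wrench off and measure the head from above before risking more turn.

Request:
{"name": "apply_moves", "arguments": {
  "increments": [
    [-0.005, 0, 0, 0, 0, -0.04, -1],
    [-0.005, 0, 0, 0, 0, -0.04, -1],
    [0, 0, 0, 0, 0, 0, -1],
    [0, -0.008, 0, 0, 0, 0, -1],
    [0, -0.01, 0, 0, 0, 0, -1]
  ]
}}

```text
time: 47.45
tcp_pos: [0.4753, 0.0633, 0.1176]
orientation: [[0.206, 0.978, 0.013], [0.978, -0.206, -0.008], [-0.005, 0.015, -1.0]]
ft_force: [16.5, -16.8, -11.3]
grip_width: 0.27
```

```bash
python3 tq.py
```

```text
t 47.45 phi 169.35717387549656 R 0.137 yaw+90 168.09050726064845 turn 0.5290004429110002 z 0.1176
F tool [-13.01  19.48  11.66] Fw [ 16.53 -16.84 -11.31] T [-3.017 -2.289 -0.745] torque about screw (F x d + Tz) 1.105 g 0.27
```

Request:
{"name": "apply_moves", "arguments": {
  "increments": [
    [0, 0, 0, 0, 0, 0, -1]
  ]
}}

```text
time: 47.58
tcp_pos: [0.4755, 0.062, 0.1173]
orientation: [[0.209, 0.978, 0.014], [0.978, -0.209, -0.011], [-0.008, 0.016, -1.0]]
ft_force: [5.2, -3.6, -11.4]
grip_width: 0.275
```

```bash
python3 tq.py
python3 - <<'E'
from h import *
s=ctrl.observe(); M=s["orientation"]; p=s["tcp_pos"]; print(M.round(3).tolist())
c=ctrl.read_camera("wrist"); P=cloud(c); L=(P-p)@M
Q=L[(abs(L[...,0])<.03)&(abs(L[...,2]+.017)<.008)]
for lo in np.arange(-.09,.02,.02):
    k=Q[(Q[:,1]>=lo)&(Q[:,1]<lo+.02)]
    if len(k)>5: print(round(lo,3),k[:,0].min().round(4),k[:,0].max().round(4),np.median(k[:,2]).round(4))
out=[]
for n in ("scene","side"):
    c=ctrl.read_camera(n); u,v=map(int,proj(c,[.59,.04,.11])); out.append(cv2.resize(c["pixels"][v-35:v+35,u-50:u+50],None,fx=4,fy=4,interpolation=cv2.INTER_CUBIC))
cv2.imwrite("pics/u.png",np.hstack(out))
E
```

```text
t 47.575 phi 169.88033555627447 R 0.1367 yaw+90 167.9106172116364 turn 0.5321401165578341 z 0.1173
F tool [-2.39  5.62 11.49] Fw [  5.16  -3.64 -11.38] T [-0.482  0.012  0.378] torque about screw (F x d + Tz) 0.744 g 0.275
[[0.209, 0.978, 0.014], [0.978, -0.209, -0.011], [-0.008, 0.016, -1.0]]
-0.09 -0.0146 0.0116 -0.0183
-0.07 -0.0148 0.0121 -0.0186
-0.05 -0.0144 0.012 -0.018
-0.03 -0.0195 0.0174 -0.0175
-0.01 -0.0265 0.0246 -0.0171
0.01 -0.0141 0.0123 -0.0164
```

View pics/u.png

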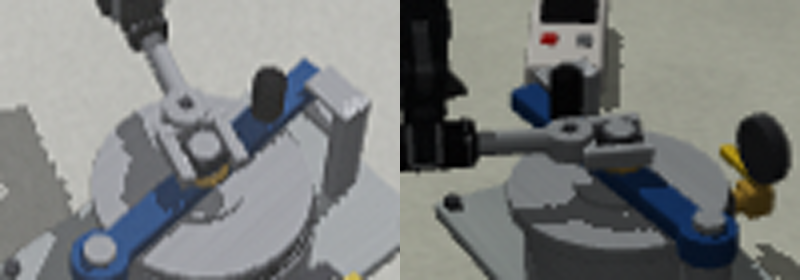

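The scene view shows the pull dragged the lid arm slightly out of the catch: the arm end at (310,70) is left of the post. Arm friction is only about 3 N at the screw. I'll push it back home with the wrench and from now on lift the wrench off vertically.

Request:
{"name": "apply_moves", "arguments": {
  "increments": [
    [0.003, 0.004, 0, -0.01, 0.01, 0.025, -1],
    [0.003, 0.005, 0, 0, 0, 0.025, -1],
    [0, 0, 0, 0, 0, 0, -1]
  ]
}}

```text
time: 48.1
tcp_pos: [0.4874, 0.0685, 0.1173]
orientation: [[0.259, 0.965, 0.028], [0.966, -0.259, 0.002], [0.009, 0.026, -1.0]]
ft_force: [3.3, 2.7, -6.3]
grip_width: 0.276
```

```bash
python3 tq.py
```

```text
t 48.1 phi 166.0237119902932 R 0.1263 yaw+90 164.974659576306 turn 0.5833822439934171 z 0.1173
F tool [3.45 2.36 6.41] Fw [ 3.35  2.73 -6.31] T [ 0.519 -0.293  0.903] torque about screw (F x d + Tz) 0.466 g 0.276
```

```bash
python3 pose.py .488 .0685 .1165 76; python3 lid.py l7
python3 - <<'E'
from h import *
out=[]
for n in ("scene","side"):
    c=ctrl.read_camera(n); P=cloud(c)
    h=cv2.cvtColor(c["pixels"],cv2.COLOR_BGR2HSV); k=(h[...,0]>100)&(h[...,0]<125)&(h[...,1]>120)&(abs(P[...,2]-.1)<.006)&(abs(P[...,0]-.6)<.08)&(P[...,1]<.16)&(P[...,1]>-.08)
    Q=P[k][:,:2]; r=np.hypot(Q[:,0]-.623,Q[:,1]+.058); Q=Q[(r>.03)]; m=Q.mean(0)-[.623,-.058]
    l=cv2.fitLine(Q.astype(np.float32),cv2.DIST_HUBER,0,.001,.001).ravel(); print(n,len(Q),"arm",np.degrees(np.arctan2(l[1],l[0]))%180, np.degrees(np.arctan2(m[1],m[0])))
E
```

```text
t 48.1 p [0.4874 0.0685 0.1173] yaw 74.97 F [ 3.3  2.7 -6.3] T [ 0.52 -0.29  0.9 ] g 0.276
move [0.0001 0.0006 0.0008] rot [ 0.027 -0.008 -0.018] q [  8.  13. -19.  56.  -0.  23.]
catch 0.76 [460. 355.] [0.5944 0.1366] [0.4894 0.1081 0.1877]
arm dir deg 99.94851929936567 lid_arm 0.025634417472130272 203
z.14 pts 4265 [0.4451 0.0792 0.1355]
scene 97 arm 96.664795 97.24685754833212
side 152 arm 100.98967 101.29965083454948
```

Request:
{"name": "apply_moves", "arguments": {
  "increments": [
    [0, 0.001, 0, 0.027, -0.008, 0, -1],
    [-0.006, 0.001, 0, 0, 0, -0.05, -1],
    [0, 0.001, 0, 0, 0, 0, -1],
    [0, 0.001, 0, 0, 0, 0, -1]
  ]
}}

```text
time: 48.95
tcp_pos: [0.487, 0.0631, 0.1181]
orientation: [[0.212, 0.977, -0.008], [0.977, -0.212, 0.003], [0.001, -0.008, -1.0]]
ft_force: [-5.4, 3.9, 0.8]
grip_width: 0.277
```

```bash
python3 tq.py; python3 pose.py .488 .0685 .1165 76
```

```text
t 48.95 phi 168.46217072651262 R 0.1255 yaw+90 167.7602007344325 turn 0.5347653793342939 z 0.1181
F tool [ 2.66 -6.15 -0.78] Fw [-5.44  3.9   0.84] T [0.808 0.654 0.565] torque about screw (F x d + Tz) 0.222 g 0.277
t 48.95 p [0.487  0.0631 0.1181] yaw 77.76 F [-5.4  3.9  0.8] T [0.81 0.65 0.57] g 0.277
move [ 0.0055 -0.0001  0.0017] rot [-0.008 -0.001  0.031] q [  7.  14. -17.  59.   0.  19.]
```

Request:
{"name": "apply_moves", "arguments": {
  "increments": [
    [0, 0.002, 0, 0, 0, 0, -1],
    [0, 0.002, 0, 0, 0, 0, -1],
    [0, 0, 0, 0, 0, 0, -1]
  ]
}}

```text
time: 49.32
tcp_pos: [0.4882, 0.0634, 0.1183]
orientation: [[0.217, 0.976, -0.014], [0.976, -0.217, 0.005], [0.002, -0.015, -1.0]]
ft_force: [0.1, 3.2, 0.3]
grip_width: 0.278
```

```bash
python3 tq.py
```

```text
t 49.325 phi 168.20456140463216 R 0.1244 yaw+90 167.49311910032583 turn 0.5394268332210619 z 0.1183
F tool [ 3.16 -0.65 -0.24] Fw [0.05 3.22 0.26] T [ 0.461 -0.39   0.515] torque about screw (F x d + Tz) 0.122 g 0.278
```

Request:
{"name": "apply_moves", "arguments": {
  "increments": [
    [0.002, 0, 0, 0, 0, 0.02, -1],
    [0, 0, -0.004, 0, 0, 0, -1],
    [0, 0, -0.008, 0, 0, 0, -1],
    [0, 0, -0.012, 0, 0, 0, -1],
    [0, 0, -0.012, 0, 0, 0, -1],
    [0, 0, 0, 0, 0, 0, -1]
  ]
}}

```text
time: 50.08
tcp_pos: [0.494, 0.0629, 0.154]
orientation: [[0.243, 0.97, -0.009], [0.97, -0.243, -0.001], [-0.003, -0.009, -1.0]]
ft_force: [1.6, 3.3, -9.0]
grip_width: 0.272
```

```bash
python3 tq.py; python3 pose.py .40 .1 .22 76
```

```text
t 50.075 phi 167.89507073917576 R 0.1186 yaw+90 165.95007934885234 turn 0.5663579573734294 z 0.154
F tool [3.61 0.82 8.97] Fw [ 1.59  3.29 -8.98] T [0.921 0.307 0.788] torque about screw (F x d + Tz) 0.366 g 0.272
t 50.08 p [0.494  0.0629 0.154 ] yaw 75.95 F [ 1.6  3.3 -9. ] T [0.92 0.31 0.79] g 0.272
move [ 0.013  -0.1008 -0.0651] rot [-0.009  0.003 -0.001] q [  7.  14. -12.  64.   0.  21.]
```

```bash
python3 - <<'E'
from h import *
out=[]
for n in ("scene","side"):
    c=ctrl.read_camera(n); u,v=map(int,proj(c,[.58,.04,.12])); out.append(cv2.resize(c["pixels"][v-45:v+45,u-50:u+50],None,fx=4,fy=4,interpolation=cv2.INTER_CUBIC))
cv2.imwrite("pics/v.png",np.hstack(out))
E
python3 tq.py
```

```text
t 50.175 phi 167.81054690758202 R 0.1188 yaw+90 165.97872736114027 turn 0.565857955234853 z 0.1536
F tool [ 1.53  3.72 10.22] Fw [  3.88   0.57 -10.26] T [ 0.336 -0.442  0.673] torque about screw (F x d + Tz) 0.509 g 0.271
```

View pics/v.png

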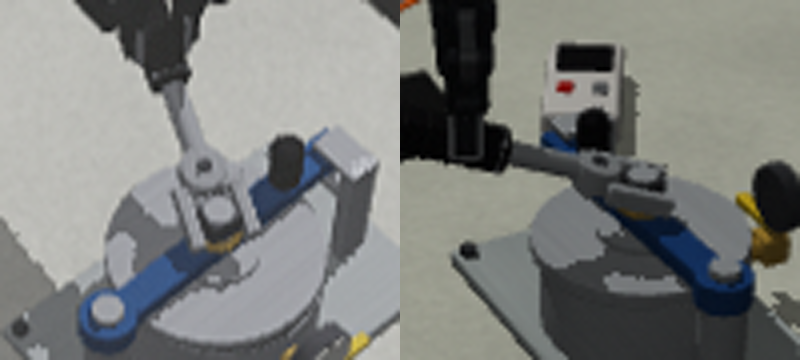

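The handle rose but the jaw stays wedged on the head, and the arm shows back under the catch. I'll lower again, unload the twist further, then lift.

Request:
{"name": "apply_moves", "arguments": {
  "increments": [
    [0, -0.002, 0.012, 0, 0, 0, -1],
    [0, -0.002, 0.012, 0, 0, 0, -1],
    [0, -0.002, 0.011, 0, 0, 0, -1],
    [0, 0, 0, 0, 0, 0, -1]
  ]
}}

```text
time: 50.68
tcp_pos: [0.4878, 0.0657, 0.1179]
orientation: [[0.241, 0.97, -0.006], [0.97, -0.241, 0.001], [-0.001, -0.006, -1.0]]
ft_force: [0.6, 4.7, 0.5]
grip_width: 0.277
```

```bash
cat > hd.py <<'E'
from h import *
s=ctrl.observe(); M=s["orientation"]; p=s["tcp_pos"]
c=ctrl.read_camera("wrist"); P=cloud(c); L=(P-p)@M
Q=L[(abs(L[...,0])<.03)&(abs(L[...,2]+.017)<.02)]
for lo in np.arange(-.10,.0,.01):
    k=Q[(Q[:,1]>=lo)&(Q[:,1]<lo+.01)]
    if len(k)>50: print(round(lo,3),len(k),k[:,0].min().round(4),k[:,0].max().round(4),np.median(k[:,2]).round(4))
E
python3 tq.py; python3 pose.py .4877 .0635 .1165 77.5; python3 hd.py
```

```text
t 50.675 phi 167.23064380058656 R 0.1253 yaw+90 166.02849189271979 turn 0.5649894003080778 z 0.1179
F tool [ 4.7  -0.57 -0.46] Fw [0.58 4.7  0.46] T [ 0.753 -0.598  0.789] torque about screw (F x d + Tz) 0.199 g 0.277
t 50.67 p [0.4878 0.0657 0.1179] yaw 76.03 F [0.6 4.7 0.5] T [ 0.75 -0.6   0.79] g 0.277
move [-0.0022  0.0005  0.0014] rot [-0.006  0.001 -0.026] q [  8.  15. -17.  59.   0.  22.]
-0.08 1078 -0.0155 0.0108 -0.0174
-0.07 1722 -0.0156 0.0109 -0.0176
-0.06 1634 -0.0152 0.0112 -0.0173
-0.05 1478 -0.0149 0.011 -0.017
-0.04 1399 -0.0149 0.0117 -0.0168
-0.03 1336 -0.0146 0.0119 -0.0165
-0.02 2148 -0.0194 0.0174 -0.0166
-0.01 2217 -0.0264 0.0245 -0.0165
```

Request:
{"name": "apply_moves", "arguments": {
  "increments": [
    [0, 0, 0, 0, 0, -0.02, -1],
    [0, 0, 0, 0, 0, -0.02, -1],
    [0, 0, 0, 0, 0, 0, -1]
  ]
}}

```text
time: 51.1
tcp_pos: [0.487, 0.0627, 0.118]
orientation: [[0.204, 0.979, -0.008], [0.979, -0.204, -0.005], [-0.007, -0.007, -1.0]]
ft_force: [-1.6, -2.4, 0.5]
grip_width: 0.28
```

```bash
python3 tq.py
```

```text
t 51.1 phi 168.62533873106185 R 0.1255 yaw+90 168.23463103586164 turn 0.5264850085031256 z 0.118
F tool [-2.66 -1.13 -0.45] Fw [-1.64 -2.37  0.48] T [-0.342 -0.179 -0.121] torque about screw (F x d + Tz) 0.211 g 0.28
```

Request:
{"name": "apply_moves", "arguments": {
  "increments": [
    [0.001, 0, -0.003, 0, 0, 0, -1],
    [0, 0, -0.003, 0, 0, 0, -1],
    [0, 0, 0, 0, 0, 0, -1]
  ]
}}

```text
time: 51.48
tcp_pos: [0.4868, 0.0629, 0.1231]
orientation: [[0.205, 0.979, -0.01], [0.979, -0.205, -0.006], [-0.008, -0.009, -1.0]]
ft_force: [3.5, -3.6, -8.6]
grip_width: 0.277
```

```bash
python3 tq.py; python3 hd.py
```

```text
t 51.475 phi 168.58236856553626 R 0.1257 yaw+90 168.17458759615522 turn 0.5275329642202256 z 0.1231
F tool [-2.72  4.26  8.58] Fw [ 3.52 -3.59 -8.6 ] T [-0.383 -0.035 -0.067] torque about screw (F x d + Tz) 0.288 g 0.277
-0.08 1139 -0.0148 0.0114 -0.0195
-0.07 1814 -0.0146 0.0116 -0.0198
-0.06 1646 -0.0147 0.0115 -0.0191
-0.05 1514 -0.0144 0.0117 -0.0184
-0.04 1402 -0.0147 0.012 -0.0179
-0.03 1315 -0.0144 0.0121 -0.0173
-0.02 2126 -0.0194 0.0174 -0.0171
-0.01 2204 -0.0266 0.0244 -0.0167
```

Request:
{"name": "apply_moves", "arguments": {
  "increments": [
    [0, 0, 0.004, 0, 0, 0, -1],
    [-0.005, 0, 0, 0, 0, -0.04, -1],
    [-0.004, 0, 0, 0, 0, -0.03, -1],
    [0, 0, 0, 0, 0, 0, -1]
  ]
}}

```text
time: 52.02
tcp_pos: [0.4843, 0.0545, 0.1189]
orientation: [[0.133, 0.991, -0.011], [0.991, -0.133, -0.005], [-0.007, -0.01, -1.0]]
ft_force: [0.5, -1.4, -3.0]
grip_width: 0.278
```

```bash
python3 tq.py; python3 hd.py | head -3
```

```text
t 52.025 phi 172.5088977219597 R 0.1268 yaw+90 172.33878310929526 turn 0.4548540418191569 z 0.1189
F tool [-1.3   0.68  2.98] Fw [ 0.47 -1.4  -2.98] T [-0.349  0.028 -0.181] torque about screw (F x d + Tz) -0.012 g 0.278
-0.08 1111 -0.0145 0.0115 -0.0185
-0.07 1792 -0.0148 0.0116 -0.0187
-0.06 1628 -0.0147 0.0115 -0.0182
```

Free at turn 0.455, torque about zero. So there was about 0.1 rad of elastic wind-up and the screw is just short of the click (about 0.53), which agrees with the torque. Turn on again.

Request:
{"name": "apply_moves", "arguments": {
  "increments": [
    [0.005, 0.0001, 0, 0, 0, 0.04, -1],
    [0.005, 0.0001, 0, 0, 0, 0.04, -1],
    [0.005, 0.0001, 0, 0, 0, 0.04, -1],
    [0, 0, 0, 0, 0, 0, -1]
  ]
}}

```text
time: 52.58
tcp_pos: [0.4878, 0.0692, 0.1187]
orientation: [[0.257, 0.966, -0.01], [0.966, -0.257, -0.008], [-0.01, -0.008, -1.0]]
ft_force: [1.8, -4.1, -4.0]
grip_width: 0.277
```

```bash
python3 tq.py; python3 hd.py
```

```text
t 52.575 phi 165.6845908857158 R 0.1261 yaw+90 165.09860556478787 turn 0.5812189783997697 z 0.1187
F tool [-3.5   2.82  4.02] Fw [ 1.79 -4.14 -4.01] T [-0.787 -0.118  0.099] torque about screw (F x d + Tz) 0.549 g 0.277
-0.08 1110 -0.0149 0.0111 -0.0185
-0.07 1766 -0.015 0.0113 -0.0188
-0.06 1649 -0.0147 0.0116 -0.0182
-0.05 1501 -0.0145 0.0115 -0.0178
-0.04 1402 -0.0147 0.0119 -0.0174
-0.03 1306 -0.0144 0.012 -0.0169
-0.02 2140 -0.0194 0.0175 -0.0169
-0.01 2204 -0.0263 0.0245 -0.0166
```

Request:
{"name": "apply_moves", "arguments": {
  "increments": [
    [0.0025, 0, 0, 0, 0, 0.02, -1],
    [0, 0, 0, 0, 0, 0, -1]
  ]
}}

```text
time: 52.88
tcp_pos: [0.4884, 0.0711, 0.1187]
orientation: [[0.275, 0.961, -0.01], [0.961, -0.275, -0.009], [-0.011, -0.007, -1.0]]
ft_force: [0.8, -3.5, -3.6]
grip_width: 0.275
```

```bash
python3 tq.py
```

```text
t 52.875 phi 164.7819759711623 R 0.126 yaw+90 164.04905803961623 turn 0.5995370383701726 z 0.1187
F tool [-3.06  1.78  3.6 ] Fw [ 0.84 -3.46 -3.58] T [-0.827 -0.146  0.341] torque about screw (F x d + Tz) 0.734 g 0.275
```

Request:
{"name": "apply_moves", "arguments": {
  "increments": [
    [0.0025, 0, 0, 0, 0, 0.02, -1],
    [0, 0, 0, 0, 0, 0, -1]
  ]
}}

```text
time: 53.12
tcp_pos: [0.489, 0.0732, 0.1187]
orientation: [[0.293, 0.956, -0.01], [0.956, -0.293, -0.009], [-0.011, -0.007, -1.0]]
ft_force: [1.5, -5.0, -4.1]
grip_width: 0.274
```

```bash
python3 tq.py
```

```text
t 53.125 phi 163.7614927476265 R 0.126 yaw+90 162.9412757674433 turn 0.6188714864148139 z 0.1187
F tool [-4.27  2.97  4.1 ] Fw [ 1.55 -4.99 -4.07] T [-0.857 -0.126  0.435] torque about screw (F x d + Tz) 0.984 g 0.274
```

Request:
{"name": "apply_moves", "arguments": {
  "increments": [
    [0.0024, 0, 0, 0, 0, 0.015, -1],
    [0, 0, 0, 0, 0, 0, -1]
  ]
}}

```text
time: 53.38
tcp_pos: [0.4896, 0.0752, 0.1186]
orientation: [[0.307, 0.952, -0.01], [0.952, -0.307, -0.01], [-0.012, -0.007, -1.0]]
ft_force: [2.3, -4.6, -4.2]
grip_width: 0.273
```

```bash
python3 tq.py
```

```text
t 53.375 phi 162.8283162394857 R 0.1261 yaw+90 162.1058696244867 turn 0.6334520742007932 z 0.1186
F tool [-3.62  3.58  4.19] Fw [ 2.25 -4.58 -4.17] T [-0.948 -0.11   0.29 ] torque about screw (F x d + Tz) 0.758 g 0.273
```

Request:
{"name": "apply_moves", "arguments": {
  "increments": [
    [0.0022, 0, 0, 0, 0, 0.015, -1],
    [0, 0, 0, 0, 0, 0, -1]
  ]
}}

```text
time: 53.62
tcp_pos: [0.4901, 0.077, 0.1186]
orientation: [[0.321, 0.947, -0.01], [0.947, -0.321, -0.01], [-0.013, -0.007, -1.0]]
ft_force: [0.6, -5.2, -4.8]
grip_width: 0.271
```

```bash
python3 tq.py
```

```text
t 53.625 phi 161.98597973903378 R 0.1261 yaw+90 161.27246916432887 turn 0.6479976562181833 z 0.1186
F tool [-4.71  2.23  4.81] Fw [ 0.55 -5.22 -4.76] T [-0.883 -0.099  0.237] torque about screw (F x d + Tz) 0.841 g 0.271
```

Request:
{"name": "apply_moves", "arguments": {
  "increments": [
    [0.0022, 0, 0, 0, 0, 0.015, -1],
    [0, 0, 0, 0, 0, 0, -1]
  ]
}}

```text
time: 53.88
tcp_pos: [0.4907, 0.0788, 0.1186]
orientation: [[0.335, 0.942, -0.01], [0.942, -0.335, -0.01], [-0.013, -0.006, -1.0]]
ft_force: [1.2, -4.3, -4.2]
grip_width: 0.276
```

```bash
cat > ta.py <<'E'
from h import *
C=np.array([.610,.038]); tt=[]
for i in range(5):
    ctrl.read_camera("wrist")
    s=ctrl.observe(); d=s["tcp_pos"][:2]-C; F=s["ft_force"]; tt.append(d[0]*F[1]-d[1]*F[0]+s["ft_torque"][2])
print("avg torque",np.mean(tt).round(3),np.round(tt,2))
E
python3 tq.py; python3 ta.py
```

```text
t 53.875 phi 161.12898189797488 R 0.1261 yaw+90 160.4485240523842 turn 0.6623782112773309 z 0.1186
F tool [-3.57  2.61  4.21] Fw [ 1.22 -4.28 -4.18] T [-0.904 -0.104  0.135] torque about screw (F x d + Tz) 0.595 g 0.276
avg torque 0.751 [0.72 0.82 0.81 0.69 0.72]
```

```bash
cat > rect.py <<'E'
from h import *
import sys
def rect(n,z,cx,cy,sc,N,k=3):
    im=[]
    for _ in range(k): c=ctrl.read_camera(n); im.append(c["pixels"].astype(float))
    im=np.mean(im,0); g=np.mgrid[0:N,0:N]; X=cx+(g[1]-N/2)*sc; Y=cy-(g[0]-N/2)*sc
    T=c["T"]; q=(np.stack([X,Y,np.full_like(X,z)],-1)-T[:3,3])@T[:3,:3]
    a,b=q[...,0]/-q[...,2],-q[...,1]/-q[...,2]; f=1+c["k1"]*(a*a+b*b); K=c["K"]
    return cv2.remap(im.astype(np.uint8),(K[0,0]*a*f+K[0,2]).astype(np.float32),(K[1,1]*b*f+K[1,2]).astype(np.float32),cv2.INTER_CUBIC)
s=ctrl.observe(); M=s["orientation"]; p=s["tcp_pos"]
o=[rect(n,.124,.58,.05,.0004,400) for n in ("scene","side")]
for i in o:
    f=lambda P:(int(200+(P[0]-.58)/.0004),int(200-(P[1]-.05)/.0004))
    cv2.line(i,f(p[:2]-M[:2,0]*.04),f(p[:2]+M[:2,1]*.19-M[:2,0]*.04),(0,0,255),1)  # handle direction line, offset
    cv2.line(i,f(p[:2]+M[:2,1]*.0),f(p[:2]+M[:2,1]*.19),(0,255,0),1)
cv2.imwrite("pics/%s.png"%sys.argv[1],np.hstack(o))
E
python3 rect.py x1; python3 hd.py
```

```text
-0.08 1105 -0.0148 0.0113 -0.0185
-0.07 1762 -0.015 0.0113 -0.0187
-0.06 1639 -0.0146 0.0116 -0.0182
-0.05 1496 -0.0145 0.0114 -0.0177
-0.04 1401 -0.0144 0.0117 -0.0174
-0.03 1311 -0.0143 0.0121 -0.017
-0.02 2116 -0.0193 0.0175 -0.0168
-0.01 2266 -0.0264 0.0245 -0.0166
```

View pics/x1.png

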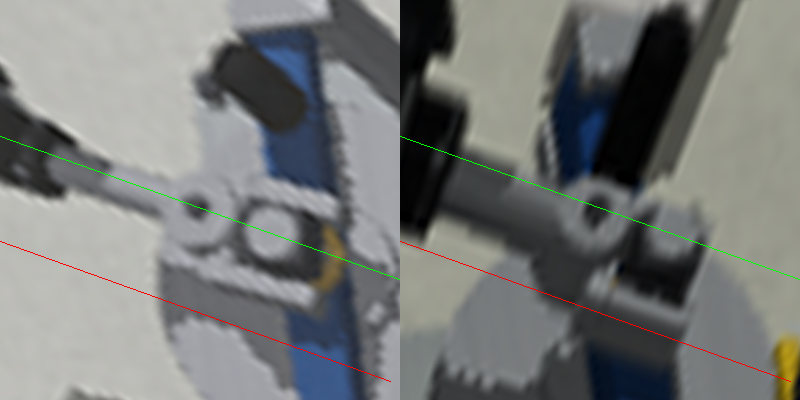

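```bash
cat > lsd.py <<'E'
from h import *
def run(n,k=6):
    im=[]
    for _ in range(k): c=ctrl.read_camera(n); im.append(c["pixels"].astype(np.float32))
    im=np.mean(im,0).astype(np.uint8); u,v=map(int,proj(c,[.58,.045,.12])); S=6
    cr=cv2.cvtColor(cv2.resize(im[v-30:v+30,u-40:u+40],None,fx=S,fy=S,interpolation=cv2.INTER_CUBIC),cv2.COLOR_BGR2GRAY)
    L=cv2.createLineSegmentDetector(2).detect(cr)[0][:,0,:]
    for x1,y1,x2,y2 in L:
        f=lambda x,y: at_z(c,(x+.5)/S-.5+u-40,(y+.5)/S-.5+v-30,.122)[:2]
        a,b=f(x1,y1),f(x2,y2); d=b-a; l=np.hypot(*d); m=(a+b)/2
        ang=np.degrees(np.arctan2(d[1],d[0])); ang=(ang+90)%180-90
        if l>.012 and np.hypot(*(m-[.61,.038]))<.11 and abs(ang)<40: print(n,"len",round(l*1000),"ang",round(ang,1),"mid",(m*1000).round())
        elif l>.03 and abs(ang)>70: print(n,"  perp len",round(l*1000),"ang",round(ang,1),"mid",(m*1000).round())
run("scene"); run("side")
E
python3 lsd.py; python3 ta.py
```

```text
scene len 18 ang -27.6 mid [513.  85.]
scene len 30 ang -18.1 mid [509.  55.]
scene len 13 ang -24.6 mid [624.  46.]
scene len 20 ang -16.2 mid [616.  57.]
scene len 19 ang -11.7 mid [615.  19.]
scene len 14 ang -37.3 mid [641. 102.]
scene len 14 ang -37.0 mid [653.  90.]
scene len 39 ang -19.4 mid [546.  48.]
scene len 24 ang -32.1 mid [669.  78.]
scene len 16 ang -18.3 mid [612. -47.]
scene len 31 ang 6.5 mid [609. 121.]
scene len 15 ang -19.9 mid [615.  10.]
scene len 21 ang -15.9 mid [589.  18.]
scene len 12 ang -36.3 mid [577. -39.]
scene len 13 ang 0.9 mid [578.  33.]
scene len 12 ang -8.0 mid [571.  25.]
scene len 15 ang -35.2 mid [608. 106.]
scene len 21 ang -19.2 mid [550.  52.]
side   perp len 36 ang 72.7 mid [545. 194.]
side len 22 ang -20.6 mid [585.  60.]
side len 15 ang 18.9 mid [608. 130.]
side   perp len 34 ang -83.2 mid [461. -37.]
side len 19 ang -22.4 mid [518.  96.]
side len 42 ang -25.3 mid [534.  38.]
side len 22 ang -19.3 mid [538.  71.]
side len 14 ang 35.8 mid [600.  58.]
side   perp len 31 ang -85.8 mid [573. 114.]
side len 13 ang 33.2 mid [570.  60.]
side   perp len 58 ang -86.8 mid [613. -35.]
side   perp len 48 ang -82.3 mid [466. -33.]
side len 15 ang -19.9 mid [563.  11.]
side   perp len 32 ang 73.3 mid [564. 119.]
side len 41 ang -19.3 mid [595.   9.]
side len 12 ang 3.6 mid [578.  34.]
side len 19 ang -15.6 mid [589. 130.]
side   perp len 74 ang -81.9 mid [580. -44.]
side   perp len 43 ang 72.7 mid [498.  80.]
side   perp len 42 ang 73.1 mid [501.  80.]
side len 12 ang -20.3 mid [526.  51.]
avg torque 0.649 [0.74 0.61 0.63 0.61 0.66]
```

Torque peaked at 0.98 and is now falling (0.65). The jaw lines lag the handle by about 3–4°, so the head has begun to break over. A touch more handle travel should bring it fully over.

Request:
{"name": "apply_moves", "arguments": {
  "increments": [
    [0.0022, 0, 0, 0, 0, 0.015, -1],
    [0.0022, 0, 0, 0, 0, 0.015, -1],
    [0, 0, 0, 0, 0, 0, -1]
  ]
}}

```text
time: 55.7
tcp_pos: [0.4922, 0.0828, 0.1185]
orientation: [[0.365, 0.931, -0.011], [0.931, -0.365, -0.011], [-0.014, -0.006, -1.0]]
ft_force: [1.1, -4.7, -5.1]
grip_width: 0.274
```

```bash
python3 tq.py; python3 ta.py; python3 lsd.py | grep -E "\[5[0-9][0-9]|\[6[01]" | grep -v perp
```

```text
t 55.7 phi 159.1756336386446 R 0.1261 yaw+90 158.596679037297 turn 0.6946990040272467 z 0.1185
F tool [-3.9   2.72  5.14] Fw [ 1.06 -4.68 -5.1 ] T [-0.945 -0.076 -0.014] torque about screw (F x d + Tz) 0.489 g 0.274
avg torque 0.553 [0.62 0.58 0.51 0.44 0.62]
scene len 14 ang -29.4 mid [519.  86.]
scene len 17 ang -16.3 mid [615.  58.]
scene len 14 ang -18.5 mid [541.  71.]
scene len 38 ang -21.9 mid [547.  50.]
scene len 16 ang -6.4 mid [618.  18.]
scene len 26 ang -22.1 mid [608. -45.]
scene len 15 ang -19.8 mid [615.  10.]
scene len 31 ang 6.4 mid [609. 121.]
scene len 14 ang -38.2 mid [571.  29.]
scene len 19 ang -16.3 mid [590.  17.]
scene len 12 ang -35.0 mid [537. -20.]
scene len 15 ang -35.7 mid [580.   5.]
scene len 13 ang -32.9 mid [593.  -1.]
scene len 13 ang -34.1 mid [608. 106.]
scene len 12 ang -26.2 mid [542.  57.]
scene len 14 ang -23.2 mid [554.  53.]
side len 22 ang -19.9 mid [501.  43.]
side len 44 ang -24.0 mid [536.  40.]
side len 17 ang -32.2 mid [588.  60.]
side len 14 ang 16.7 mid [606. 130.]
side len 21 ang -21.0 mid [520.  99.]
side len 12 ang -13.9 mid [565.  11.]
side len 26 ang -19.3 mid [541. -38.]
side len 20 ang -24.1 mid [538.  73.]
side len 22 ang -18.9 mid [575.  37.]
side len 42 ang -18.9 mid [596.   9.]
side len 31 ang -18.9 mid [535. -18.]
side len 17 ang -19.7 mid [587. 131.]
side len 19 ang -17.2 mid [540.  46.]
```

The break-over is confirmed. The jaw lines stayed at about −16° while the handle went to −21.5°, a hinge angle of roughly 0.09, and torque fell to about 0.5. I'll stop here and unload.

Request:
{"name": "apply_moves", "arguments": {
  "increments": [
    [-0.0055, 0, 0, 0, 0, -0.044, -1],
    [-0.0055, 0, 0, 0, 0, -0.044, -1],
    [-0.0055, 0, 0, 0, 0, -0.044, -1],
    [-0.0055, 0, 0, 0, 0, -0.044, -1],
    [-0.0025, 0, 0, 0, 0, -0.02, -1],
    [0, 0, 0, 0, 0, 0, -1]
  ]
}}

```text
time: 57.3
tcp_pos: [0.4848, 0.0593, 0.1187]
orientation: [[0.171, 0.985, -0.011], [0.985, -0.171, -0.009], [-0.011, -0.009, -1.0]]
ft_force: [-0.0, -1.4, -4.7]
grip_width: 0.276
```

```bash
python3 tq.py; python3 ta.py
```

```text
t 57.3 phi 170.3558636238217 R 0.127 yaw+90 170.1361413108038 turn 0.49329739344488255 z 0.1187
F tool [-1.38  0.25  4.69] Fw [-0.04 -1.44 -4.68] T [-0.519  0.131 -0.305] torque about screw (F x d + Tz) -0.124 g 0.276
avg torque 0.034 [ 0.08  0.01 -0.    0.07  0.01]
```

Request:
{"name": "apply_moves", "arguments": {
  "increments": [
    [0, 0, -0.004, 0, 0, 0, -1],
    [0, 0, -0.004, 0, 0, 0, -1],
    [0, 0, 0, 0, 0, 0, -1]
  ]
}}

```text
time: 57.92
tcp_pos: [0.4843, 0.0595, 0.1269]
orientation: [[0.171, 0.985, -0.012], [0.985, -0.171, -0.01], [-0.012, -0.01, -1.0]]
ft_force: [-0.4, -2.3, -4.8]
grip_width: 0.27
```

```bash
python3 tq.py; python3 pose.py .48 .06 .2 80
```

```text
t 57.925 phi 170.30639679915652 R 0.1275 yaw+90 170.1423220903029 turn 0.49318951849228343 z 0.1269
F tool [-2.3   0.01  4.84] Fw [-0.44 -2.32 -4.81] T [-0.592  0.244 -0.336] torque about screw (F x d + Tz) -0.035 g 0.27
t 57.92 p [0.4843 0.0595 0.1269] yaw 80.14 F [-0.4 -2.3 -4.8] T [-0.59  0.24 -0.34] g 0.27
move [-0.0011 -0.0051 -0.0731] rot [-0.01   0.012  0.002] q [  7.  14. -16.  61.  -0.  17.]
```

Request:
{"name": "apply_moves", "arguments": {
  "increments": [
    [0, 0, 0, 0, 0, 0.015, -1],
    [0, 0, -0.005, 0, 0, 0, -1],
    [0, 0, -0.008, 0, 0, 0, -1],
    [0, 0, -0.01, 0, 0, 0, -1],
    [0, 0, -0.02, 0, 0, 0, -1],
    [0, 0, -0.03, 0, 0, 0, -1],
    [0, 0, 0, 0, 0, 0, -1]
  ]
}}

```text
time: 58.8
tcp_pos: [0.4865, 0.0615, 0.2052]
orientation: [[0.185, 0.983, -0.008], [0.983, -0.185, -0.007], [-0.008, -0.007, -1.0]]
ft_force: [0.3, -0.8, -4.5]
grip_width: 0.272
```

```bash
python3 tq.py; python3 pose.py .426 .37 .2 94.2; python3 hd.py; python3 lsd.py | grep -E "scene" | grep -v perp
```

```text
t 58.8 phi 169.2366259834746 R 0.1257 yaw+90 169.33458848375147 turn 0.507287129405614 z 0.2052
F tool [-0.66  0.51  4.49] Fw [ 0.34 -0.78 -4.49] T [0.059 0.091 0.014] torque about screw (F x d + Tz) 0.102 g 0.272
t 58.8 p [0.4865 0.0615 0.2052] yaw 79.33 F [ 0.3 -0.8 -4.5] T [0.06 0.09 0.01] g 0.272
move [ 0.292  -0.1165  0.0036] rot [-0.008  0.007 -0.259] q [ 7. 11. -8. 71. -0. 18.]
-0.08 1112 -0.0151 0.0115 -0.0185
-0.07 1784 -0.0147 0.0112 -0.0187
-0.06 1630 -0.0147 0.0115 -0.0182
-0.05 1493 -0.0146 0.0114 -0.0177
-0.04 1403 -0.0145 0.0117 -0.0174
-0.03 1309 -0.0144 0.0119 -0.0169
-0.02 2167 -0.0194 0.0174 -0.0168
-0.01 2183 -0.0265 0.0244 -0.0166
scene len 16 ang -36.4 mid [642. 102.]
scene len 14 ang -37.6 mid [654.  90.]
scene len 26 ang -34.0 mid [519.  66.]
scene len 39 ang -11.6 mid [571.  83.]
scene len 24 ang -32.1 mid [669.  78.]
scene len 53 ang -12.2 mid [555.  45.]
scene len 31 ang 6.6 mid [609. 121.]
scene len 43 ang -12.3 mid [554.  51.]
scene len 37 ang -12.2 mid [565.  89.]
scene len 16 ang -30.0 mid [606. -48.]
scene len 14 ang -35.1 mid [609. 106.]
scene len 18 ang -2.5 mid [617.  19.]
scene len 13 ang 2.3 mid [620.  13.]
```

Request:
{"name": "apply_moves", "arguments": {
  "increments": [
    [0.042, -0.018, 0, 0, 0, 0, -1],
    [0.042, -0.018, 0, 0, 0, 0, -1],
    [0.042, -0.018, 0, 0, 0, 0, -1],
    [0.042, -0.018, 0, 0, 0, 0, -1],
    [0.042, -0.016, 0, 0, 0, 0, -1],
    [0.04, -0.016, 0, 0, 0, 0, -1],
    [0.036, -0.014, 0, -0.03, 0, -0.09, -1],
    [0, 0, 0, 0, 0, -0.09, -1],
    [0, 0, 0, 0, 0, -0.08, -1],
    [0, 0, 0, 0, 0, 0, -1]
  ]
}}

```text
time: 60.7
tcp_pos: [0.421, 0.375, 0.2003]
orientation: [[-0.079, 0.997, 0.019], [0.997, 0.08, -0.011], [-0.013, 0.018, -1.0]]
ft_force: [0.5, 0.8, -4.3]
grip_width: 0.275
```

```bash
python3 pose.py .426 .37 .06 94.2
```

```text
t 60.7 p [0.421  0.375  0.2003] yaw 94.56 F [ 0.5  0.8 -4.3] T [-0.04  0.17 -0.02] g 0.275
move [-0.0036  0.0021  0.1404] rot [0.018 0.013 0.006] q [42. 18.  0. 72. -1. 38.]
```

Request:
{"name": "apply_moves", "arguments": {
  "increments": [
    [-0.003, 0.002, 0.0, -0.01, 0.013, 0.006, -1],
    [0, 0, 0.045, 0, 0, 0, -1],
    [0, 0, 0.045, 0, 0, 0, -1],
    [0, 0, 0.04, 0, 0, 0, -1],
    [0, 0, 0, 0, 0, 0, -1],
    [0, 0, 0, 0, 0, 0, -1]
  ]
}}

```text
time: 61.45
tcp_pos: [0.4298, 0.3715, 0.0705]
orientation: [[-0.061, 0.998, 0.034], [0.998, 0.061, 0.008], [0.006, 0.034, -0.999]]
ft_force: [0.1, -0.2, -3.7]
grip_width: 0.275
```

```bash
python3 pose.py .426 .370 .012 94.2
```

```text
t 61.45 p [0.4298 0.3715 0.0705] yaw 93.52 F [ 0.1 -0.2 -3.7] T [-0.   0.1  0. ] g 0.275
move [-0.0016 -0.0059  0.0583] rot [ 0.034 -0.006 -0.012] q [ 41.  22. -13.  53.  -1.  38.]
```

Request:
{"name": "apply_moves", "arguments": {
  "increments": [
    [-0.001, -0.005, 0.02, 0, -0.006, -0.01, -1],
    [0, 0, 0.018, 0, 0, 0, -1],
    [0, 0, 0.01, 0, 0, 0, -1],
    [0, 0, 0, 0, 0, 0, -1],
    [0, 0, 0.003, 0, 0, 0, -1],
    [0, 0, 0, 0, 0, 0, -1]
  ]
}}

```text
time: 62.2
tcp_pos: [0.4318, 0.3743, 0.0276]
orientation: [[-0.069, 0.997, 0.045], [0.998, 0.069, 0.012], [0.009, 0.046, -0.999]]
ft_force: [0.5, 0.7, -4.7]
grip_width: 0.278
```

```bash
python3 pose.py .426 .370 .012 94.2
```

```text
t 62.2 p [0.4318 0.3743 0.0276] yaw 93.96 F [ 0.5  0.7 -4.7] T [-0.02  0.23  0.03] g 0.278
move [-0.0041 -0.0068  0.0153] rot [ 0.046 -0.009 -0.004] q [ 42.  25. -17.  46.  -1.  38.]
```

Request:
{"name": "apply_moves", "arguments": {
  "increments": [
    [-0.004, -0.006, 0.004, 0.016, -0.009, 0, -1],
    [0, 0, 0.004, 0, 0, 0, -1],
    [0, 0, 0.004, 0, 0, 0, -1],
    [0, 0, 0.002, 0, 0, 0, -1],
    [0, 0, 0, 0, 0, 0, -1]
  ]
}}

```text
time: 62.82
tcp_pos: [0.4264, 0.3699, 0.0128]
orientation: [[-0.069, 0.997, 0.029], [0.998, 0.069, 0.002], [-0.0, 0.029, -1.0]]
ft_force: [-0.5, -0.9, -1.5]
grip_width: 0.274
```

```bash
python3 pose.py .426 .370 .012 94.2
```

```text
t 62.83 p [0.4264 0.3699 0.0128] yaw 93.94 F [-0.5 -0.9 -1.5] T [-0.06  0.03 -0.04] g 0.274
move [ 0.0001 -0.0004  0.0008] rot [ 0.029  0.    -0.005] q [ 42.  26. -17.  46.  -1.  38.]
```

Request:
{"name": "apply_moves", "arguments": {
  "increments": [
    [0, 0, 0.0015, 0, 0, 0, -1],
    [0, 0, 0, 0, 0, 0, -1],
    [0, 0, 0, 0, 0, 0, 0],
    [0, 0, 0, 0, 0, 0, 0],
    [0, 0, 0, 0, 0, 0, 0],
    [0, 0, -0.02, 0, 0, 0, 0],
    [0, 0, -0.05, 0, 0, 0, 0],
    [0, 0, -0.06, 0, 0, 0, 0],
    [0, 0, -0.06, 0, 0, 0, 0],
    [0, 0, -0.03, 0, 0, 0, 0]
  ]
}}

```text
time: 64.08
tcp_pos: [0.4194, 0.3691, 0.2367]
orientation: [[-0.069, 0.997, 0.028], [0.998, 0.069, 0.0], [-0.001, 0.028, -1.0]]
ft_force: [0.6, 0.6, 0.2]
grip_width: 0.501
```

Request:
{"name": "apply_moves", "arguments": {
  "increments": [
    [-0.05, 0, 0, 0.03, 0, 0.18, 0],
    [-0.05, 0, 0, 0, 0, 0.18, 0],
    [-0.05, 0, 0, 0, 0, 0.18, 0],
    [-0.05, 0, 0, 0, 0, 0.18, 0],
    [0, 0, 0, 0, 0, 0.18, 0],
    [0, 0, 0, 0, 0, 0.18, 0],
    [0, 0, 0, 0, 0, 0.18, 0],
    [0, 0, 0, 0, 0, 0.18, 0],
    [0, 0, 0, 0, 0, 0.18, 0],
    [0, 0, 0, 0, 0, 0, 0]
  ]
}}

```text
time: 65.32
tcp_pos: [0.3793, 0.1729, 0.2401]
orientation: [[0.999, -0.031, 0.007], [-0.031, -0.999, 0.007], [0.007, -0.007, -1.0]]
ft_force: [0.0, 0.3, -0.8]
grip_width: 0.499
```

```bash
python3 pose.py .6147 .0137 .236 0; python3 wr.py w9
```

```text
t 65.33 p [0.3793 0.1729 0.2401] yaw -1.78 F [ 0.   0.3 -0.8] T [-0.01 -0.01  0.02] g 0.499
move [0.2402 0.1519 0.0047] rot [-0.007 -0.007 -0.031] q [ 24.   2. -13.  74.   0. 116.]
catch 0.91 [537. 210.] [0.5928 0.1405] [0.5818 0.146  0.109 ]
screw_head 0.97 [558. 322.] [0.6111 0.0357] [0.6111 0.0357 0.125 ]
lid_knob 0.81 [559. 263.] [0.6029 0.0979] [0.5925 0.1049 0.1333]
```

Now view the lid from above to verify arm and screw.

Request:
{"name": "apply_moves", "arguments": {
  "increments": [
    [0.04, 0.025, 0, 0, 0, -0.031, 0],
    [0.04, 0.026, 0, 0, 0, 0, 0],
    [0.04, 0.026, 0, 0, 0, 0, 0],
    [0.04, 0.026, 0, 0, 0, 0, 0],
    [0.04, 0.026, 0, 0, 0, 0, 0],
    [0.035, 0.02, 0, 0, 0, 0, 0],
    [0, 0, 0, 0, 0, 0, 0],
    [0, 0, 0, 0, 0, 0, 0]
  ]
}}

```text
time: 66.72
tcp_pos: [0.6211, 0.0193, 0.2393]
orientation: [[1.0, 0.01, 0.006], [0.01, -1.0, 0.008], [0.006, -0.008, -1.0]]
ft_force: [0.6, 0.4, -0.7]
grip_width: 0.5
```

```bash
python3 pose.py .6147 .0137 .236 0; python3 scr.py s2
python3 - <<'E'
from h import *
c=ctrl.read_camera("scene"); cv2.imwrite("pics/z_scene.png",c["pixels"]); P=cloud(c)
Q=P[(P[...,2]>.012)&(P[...,2]<.035)&(abs(P[...,0]-.46)<.13)&(abs(P[...,1]-.37)<.07)]
print("wrench pts",len(Q),Q.min(0),Q.max(0),np.percentile(Q[:,2],[50,95]))
for t,z in (("wrench_grip",.016),("wrench_jaw",.004),("tool_mat",0)):
    for r in ctrl.tip_of("scene",t)[:1]: print(t,r["p"],at_z(c,*r["pixel"],z)[:2])
a=cv2.resize(cv2.imread("pics/s2.png"),(480,300)); b=cv2.resize(c["pixels"][100:260,300:480],(338,300)); cv2.imwrite("pics/z.png",np.hstack([a,b])[:,:800])
E
```

```text
t 66.72 p [0.6211 0.0193 0.2393] yaw 0.55 F [ 0.6  0.4 -0.7] T [-0.    0.06  0.02] g 0.5
move [-0.0065  0.0055  0.0032] rot [-0.008 -0.006  0.01 ] q [ 2. 23. 14. 81.  0. 91.]
816 bbox mid [0.6098 0.0376] mean [0.6098 0.0381] z 0.12543600038709626
((609.9393920898438, 37.888397216796875), (24.244060516357422, 23.132627487182617), 89.02799224853516)
arm line [ 0.1348 -0.9909  0.6117  0.0285] 97.74461
crop at 203 98
screw_head 0.65 [303.0, 171.9] [0.6099 0.0386]
lid_pivot 0.67 [315.5, 263.0] [ 0.6208 -0.0569]
lid_knob 0.86 [292.5, 96.2] [0.6018 0.098 ]
catch 0.68 [282.9, 43.2] [0.5925 0.1404]
wrench pts 516 [0.35034148 0.34563774 0.01202716] [0.57080899 0.41134013 0.03368758] [0.02208249 0.02978881]
wrench_grip 0.7 [0.42900557 0.36108122]
wrench_jaw 0.74 [0.5588014  0.36562446]
tool_mat 0.6 [0.44263492 0.3582932 ]
```

View pics/z.png

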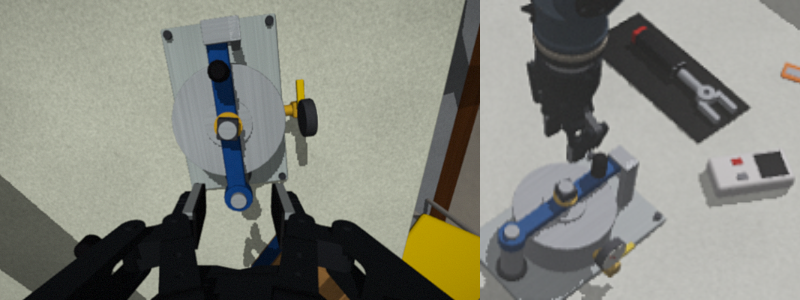

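Run:
```python
from h import *
from scipy.optimize import minimize
def ang(c):
    P=cloud(c); g=np.mgrid[0:200,0:200]; X=.610+(g[1]-100)*.0002; Y=.038-(g[0]-100)*.0002
    uv=np.array([proj(c,[x,y,.1252]) for x,y in zip(X.ravel(),Y.ravel())],np.float32).reshape(200,200,2)
    zz=cv2.remap(P[...,2].astype(np.float32),uv[...,0],uv[...,1],cv2.INTER_LINEAR)
    m=(zz>.119)
    def cost(p):
        a,cx,cy=p; dx,dy=X-cx,Y-cy; q=np.maximum(abs(np.cos(a)*dx+np.sin(a)*dy),abs(-np.sin(a)*dx+np.cos(a)*dy))
        w=1/(1+np.exp((q-.012)/.0004)); return np.mean((w-m)**2)
    best=min((minimize(cost,[a0,.6098,.038],method="Nelder-Mead",options=dict(xatol=1e-4,fatol=1e-7,initial_simplex=[[a0,.6098,.038],[a0+.1,.6098,.038],[a0,.6108,.038],[a0,.6098,.039]])) for a0 in np.radians([-20,-8,0,8,20])),key=lambda r:r.fun)
    return np.degrees(best.x[0]),best.x[1:],best.fun
for i in range(3): print(ang(ctrl.read_camera("wrist")))
```

```text
(np.float64(-2.8855471783864743), array([0.60978402, 0.03807578]), np.float64(0.016877294283322058))
(np.float64(-3.0561757117285038), array([0.60975266, 0.0381414 ]), np.float64(0.0147898642343518))
(np.float64(-2.693049897345592), array([0.6097304 , 0.03811794]), np.float64(0.01631867330602514))
```

```bash
python3 -c "
from rig import ctrl
print(ctrl.observe()['time'],ctrl.finish_job())"
```

```text
the job is handed in; nothing more can be done
67.325 None
```

The job is handed in at 67 s of the 192 s allowed: the pot is loaded, the lid arm is home, the screw is tightened to the click, and the wrench is back on its mat. The hand-in gives no verdict.

**What I did**
- **Valves:** only two were on the table. I stood both on the pot floor and let go; with the lid still open they measured at about (0.611, 0.060) and (0.610, 0.015), tops near 62 mm.
- **Lid arm:** I swung it by the knob until it stopped against its catch with about 13 N.
- **Screw:** I turned it clockwise to the click, unloaded the wrench and lifted it off. I then laid it back on the mat.

**Last checks**
- **Arm:** it lies at 97.7°, against 97.8° when first home.
- **Screw angle:** about 0.535 rad from a square fit, and about 0.50 from a simpler fit. Both are inside 0.45–0.72.
- **Click:** torque peaked near 0.98 N m and then fell to about 0.5. Over the same travel the jaw stayed still while the handle turned on, so I put the break-over at about 0.09 rad.
- **Wrench and bystanders:** the wrench lies flat on the mat. The handset looked in place in the last view. I went near neither the cap nor the carton but did not re-measure them.

**What went wrong or disagreed**
- Partway through tightening I tried to slide the wrench off to check the screw angle. This dragged the lid arm slightly out of its catch. I pushed it home with the wrench and finished tightening, and took the wrench off by lifting it straight up.
- Rough image readings of the screw angle during tightening ran higher, about 0.63 rad and once about 0.77. I put that down to poor edge readings at low resolution, and the final view from above does not support them.
- The valves could not be seen again once the lid was closed.

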